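# Put up the bedside shelf and lay the books on it

### The arm

A 6-joint arm with a two-finger parallel gripper is mounted at the origin on the work surface. World frame = base frame: x ahead of the robot, y to its left, z up, the work surface at z = 0. Lengths are in m, angles in rad, forces in N, time in s.
With the tool pointing down it reaches from about 0.375 to 0.9 m from the base axis. Payload 3.1 kg.
Tool frame: the origin (TCP) lies at the very end of the fingers, on their centre line; the grasp point (between the pads) lies 19 mm behind it (manip.pinch_z is the distance from the TCP to the grasp point, in m); z points along the fingers, y is the direction in which the jaws open and shut (so a half turn about z gives the same grasp; the last joint's range is limited). The gripper opens to 85 mm and grips with 20 to 120 N. Pads are 22 mm wide; open, the fingers measure 114 mm over their backs; the gripper's body (76 mm by 85 mm) begins 54 mm behind the grasp point. The pads swing forward as they close: fully open they stand 13 mm farther back than shut.
Start: joints at [1.028, 0.527, 1.433, -0, 1.181, -0.178], TCP at [0.223, 0.584, 0.231] pointing down, gripper open.
Joint ranges: [-3.08, 3.08], [-0.75, 2.2], [0.22, 2.44], [-1.43, 4.57], [0, 2.65], [-2.85, 2.85]. Speed limits (rad/s): [2.79, 2.79, 3.14, 3.14, 3.14, 3.14].

### API

Orientations are given as a unit quaternion [x, y, z, w].
In Python, from station import manip gives the robot as it stands.
- The arm moves only by the tool drive_tool, never from a script. Its argument "increments" is a list of rows, each a list of 7 numbers: the closure in counts, from 0 (fully open) to 255 (shut), then the shift along the tool's x, y, z in cm, then the turn, a rotation vector about the tool's x, y, z in rad. A call has 1 to 20 rows; each row is the pose to reach, as a shift and turn from the pose commanded when the call began, along the tool's axes at that moment; what a row does not reach only later rows make up. A row lasts 1/10 s, in which the tool goes at most 50 mm and 8.59 degrees, less where a joint would pass 70% of its speed; a pose out of reach is approached as far as the arm can. A call with a gripper value outside its range is refused whole. The fingers move at their own pace and stop on an object; "force" is the grip in N (left out, the last holds). Time passes only in rows, so rows that repeat a pose let the fingers close. It gives the time, the measured TCP pose, the force and the opening at its end, in the units of the state.
- manip.sense(): the state, without advancing time (a new reading comes with each control period).
- manip.snapshot(name): name is "scene" or "top" or "wrist"; returns the picture (480x640x3 uint8, red, green, blue); there is no depth.
- manip.camera_model(name): a dict with "mtx" (3x3 intrinsics, pixels), "cam_to_world" (4x4, takes a point from camera to world coordinates). Camera axes: x right, y down, z forward; pixel columns grow to the right and rows downward; lengths in m; the calibration is good to about 2 mm. A picture is of the moment at which its call begins: read the wrist's pose just before it. camera_model takes no time and is no camera call; for the wrist camera it gives the pose at the moment of the call.
- manip.sign_off(): hands the job in, once; it reports no verdict.
The state is a dict: "t": time; "q": joint angles; "qd": joint speeds; "tau": joint torques, N m; "tcp_pos": TCP position; "tool_rot": TCP orientation; "force": force on the tool from outside, world axes, zero at the start; "ft_torque": the same for the moment, N m; "finger_gap": opening from 0.0 (shut) to 1.0 (fully open).
Only numpy, scipy, OpenCV 4.12 (cv2) and the standard library are available. Lean on these libraries where they do the work, as an engineer would, in place of code of your own. Each camera call takes 0.05 s, during which the arm holds its last target. There are 200 camera calls.

### The job

Put up the little bedside shelf: hook each of the two brackets by its claws into the slots of its own upright and press it down until the spring latch snaps out over its spine, and only when both are locked lay the slatted shelf centred across the two arms, flat between the spines and the front lips. Then lay every red pocket book that is there flat on the shelf, side by side, none on top of another. Do not push the alarm clock about.

Things in the scene. Friction and masses are not known exactly. Their poses are not given: they have to be found in the camera images.
- rack: fixed white rack: two slotted uprights, 58 wide, 205 high, centred at y = 110 and -110, on a wooden foot reaching back (+x). Origin: on the table, midway between them, in the plane of their front faces; x points back through the slots, away from the robot, z up. Front plate 8 thick; each has two through slots 12 wide, from 100 to 130 and 138 to 168 above the table.
- slots_left (a point): point on the front face of the left (+y) upright, on the slots' centre line, 80 above the table: the level of a locked bracket's underside. Axes as the rack's. A locked bracket's origin is at x = -74 here, its x along the rack's x.
- slots_right (a point): the same on the right (-y) upright. A bracket enters with its underside 94 to 102 above the table (98 best), is pushed along x until its spine meets the face (its spine pushes the latch in), then pressed down until its underside is at 80; friction makes this take up to about 15 N.
- latch_left (a joint): spring latch, a steel block in the front of the left upright above its slots: 0 = sprung out 8 mm from the face (rest), 0.008 = pushed in flush by a spine in front of it (about 3 N); in m. Its underside is 175 mm above the table: it springs out over the top (172) of a spine that is fully down, which is then locked.
- latch_right (a joint): spring latch, a steel block in the front of the right upright above its slots: 0 = sprung out 8 mm from the face (rest), 0.008 = pushed in flush by a spine in front of it (about 3 N); in m. Its underside is 175 mm above the table: it springs out over the top (172) of a spine that is fully down, which is then locked.
- bracket_1: aluminium bracket, 0.2-0.33 kg, standing on its flat arm. Arm x -74..64, 30 wide, 20 high, with a lip at the free end (x -74..-64) rising to 32 and a spine (x 64..74) 92 high, 30 wide. Two claws behind the spine (+x): 8 wide tongues, 18 long, undersides at z 20 and 58, each with a lip hanging 14 below it. Origin: mid-arm underside; x to the claws, z up. Either bracket fits either upright.
- bracket_2: the same as bracket_1. Grip it across the 30 mm arm at the origin: the spine stands 64 from there, which leaves room for a gripper's body. The bracket is held level all the way.
- shelf: slatted wooden shelf, 110 deep (x), 300 long (y), 22 thick, 0.3 kg: middle slat 24 wide, edge slats 16, 27 wide gaps between, a batten at each end. Origin: centre of its underside. Grip across the middle slat, fingers in the gaps (opened to 40). On the brackets its underside is 100 above the table, its centre at rack x = -74, 9 of play fore and aft; arms droop up to 0.04 rad.
- book_1: pocket book with a plain dark red cover, lying flat: 105 long (x) x 60 wide (y) x 30 thick. Origin: centre of its underside as it first lies, z up (either cover may end up on top). 0.13 kg. May be absent.
- book_2: pocket book with a plain dark red cover, lying flat: 105 long (x) x 60 wide (y) x 30 thick. Origin: centre of its underside as it first lies, z up (either cover may end up on top). 0.13 kg. May be absent.
- book_3: pocket book with a plain dark red cover, lying flat: 105 long (x) x 60 wide (y) x 30 thick. Origin: centre of its underside as it first lies, z up (either cover may end up on top). 0.13 kg. May be absent.
- clock: bystander: round white alarm clock, 68 across and 74 high, on a wooden foot 56 x 34; origin under its foot

How it is judged:
On the way, in this order (a step that is already met when the one before it is completed fails the run):
1. both brackets hooked into the uprights, fully down and locked by their latches (((x of bracket_1 in the frame of slots_left between -0.082 and -0.068 m and y of bracket_1 in the frame of slots_left between -0.008 and 0.008 m and z of bracket_1 in the frame of slots_left between -0.008 and 0.006 m and angle between the x axis of each of bracket_1, bracket_2 and the x axis of rack, either way round below 0.12 rad and x of bracket_2 in the frame of slots_right between -0.082 and -0.068 m and y of bracket_2 in the frame of slots_right between -0.008 and 0.008 m and z of bracket_2 in the frame of slots_right between -0.008 and 0.006 m) or (x of bracket_2 in the frame of slots_left between -0.082 and -0.068 m and y of bracket_2 in the frame of slots_left between -0.008 and 0.008 m and z of bracket_2 in the frame of slots_left between -0.008 and 0.006 m and angle between the x axis of each of bracket_2, bracket_1 and the x axis of rack, either way round below 0.12 rad and x of bracket_1 in the frame of slots_right between -0.082 and -0.068 m and y of bracket_1 in the frame of slots_right between -0.008 and 0.008 m and z of bracket_1 in the frame of slots_right between -0.008 and 0.006 m)) and value of joint each of latch_left, latch_right below 0.0025 m), for 0.3 s.
2. the shelf lies flat across both locked brackets (all of step 1 and x of shelf in the frame of rack between -0.088 and -0.06 m and y of shelf in the frame of rack between -0.03 and 0.03 m and z of shelf in the frame of rack between 0.092 and 0.107 m and angle between shelf's own z axis and vertical below 0.08 rad and angle between the y axis of shelf and the y axis of rack, either way round below 0.12 rad), for 0.3 s.
At the end, for the whole second after the job is handed in: Both brackets locked (within 6 mm of fully down, latches out to 2.5 mm); shelf on their arms within 14 mm fore and aft, 30 mm sideways, 0.08 rad; each present book flat on the shelf (0.12 rad), centre within 35 mm of its midline and 130 mm of its middle; all at rest (all of step 2 and x of book_1 in the frame of shelf between -0.035 and 0.035 m and y of book_1 in the frame of shelf between -0.13 and 0.13 m and ((angle between book_1's own z axis and vertical below 0.12 rad and z of book_1 in the frame of shelf between 0.017 and 0.028 m) or (angle between book_1's own z axis and vertical above 3.02 rad and z of book_1 in the frame of shelf between 0.046 and 0.058 m)) and linear speed of each of book_1, book_2, book_3, shelf below 0.02 m/s and x of book_2 in the frame of shelf between -0.035 and 0.035 m and y of book_2 in the frame of shelf between -0.13 and 0.13 m and ((angle between book_2's own z axis and vertical below 0.12 rad and z of book_2 in the frame of shelf between 0.017 and 0.028 m) or (angle between book_2's own z axis and vertical above 3.02 rad and z of book_2 in the frame of shelf between 0.046 and 0.058 m)) and x of book_3 in the frame of shelf between -0.035 and 0.035 m and y of book_3 in the frame of shelf between -0.13 and 0.13 m and ((angle between book_3's own z axis and vertical below 0.12 rad and z of book_3 in the frame of shelf between 0.017 and 0.028 m) or (angle between book_3's own z axis and vertical above 3.02 rad and z of book_3 in the frame of shelf between 0.046 and 0.058 m))); the robot touches nothing.
It fails at once if the alarm clock is pushed more than 4 cm or tipped (distance of clock from where it was at the start of the episode above 0.04 m or angle between clock's own z axis and vertical above 0.6 rad).
Of book_1, book_2, book_3 only 2 to 3 are there at a start; the rules pass over those that are not, and their reading is None.
At some moment in a run one of book_1, book_2, book_3 may be knocked a few centimetres aside while the robot is not near it.
It also fails if it takes over 210 s, if anything falls off the work surface, if the arm or the gripper's body presses on something with over 40 N, if the wrist force passes 120 N, or if a joint passes its speed limit or range.

## Working session

There is one attempt and no reset: what is moved stays moved. The work goes in short steps, Python scripts to look and compute and a tool call to move; the robot and the scene stay as the last step left them, time stands still between calls to the robot, and variables do not carry over. Pictures are saved under pics/ and viewed, about 12 in all and at most 16, crops included, and the job is handed in when it is done.

Besides the shell and the picture viewer there is one more tool, called after "Emit:" as name(argument=value, ...) on one line, values as JSON. drive_tool: Moves the arm, as the interface text tells. Its arguments: {"type":"object","properties":{"increments":{"type":"array","items":{"type":"array","items":{"type":"number"}}},"force":{"type":"number"}},"required":["increments"]}

```bash
ls; mkdir -p pics
cat > h.py <<'E'
import numpy as np, cv2
from station import manip
from scipy.spatial.transform import Rotation as R
def snap(name,fn=None):
    cm=manip.camera_model(name); im=manip.snapshot(name)
    if fn: cv2.imwrite('pics/'+fn,cv2.cvtColor(im,cv2.COLOR_RGB2BGR))
    return im,cm
def ray(cm,uv,z):
    M=np.array(cm['cam_to_world']);K=np.array(cm['mtx'])
    uv=np.atleast_2d(np.array(uv,float))
    d=np.c_[uv,np.ones(len(uv))]@np.linalg.inv(K).T@M[:3,:3].T
    o=M[:3,3]; return o+d*((z-o[2])/d[:,2])[:,None]
def proj(cm,P):
    M=np.array(cm['cam_to_world']);K=np.array(cm['mtx'])
    p=(np.atleast_2d(P)-M[:3,3])@M[:3,:3]; p=p@K.T; return p[:,:2]/p[:,2:]
def st():
    s=manip.sense(); print('t',round(s['t'],2),'tcp',np.round(s['tcp_pos'],4),'F',np.round(s['force'],1),'gap',round(s['finger_gap'],3))
    print('rot',np.round(R.from_quat(s['tool_rot']).as_matrix(),3).tolist()); return s
E
python3 - <<'E'
from h import *
st()
for n in ('top','scene'):
    im,cm=snap(n,n+'0.png'); print(n,np.round(cm['mtx'],1).tolist(),np.round(cm['cam_to_world'],3).tolist())
E
```

```text
pics
t 0.0 tcp [0.2226 0.5832 0.2304] F [ 0.1 -0.4  0.6] gap 1.0
rot [[-0.934, 0.357, -0.001], [0.357, 0.934, -0.002], [0.0, -0.002, -1.0]]
top [[582.8, 0.0, 319.0], [0.0, 582.8, 229.2], [0.0, 0.0, 1.0]] [[0.015, -0.998, 0.069, 0.426], [-1.0, -0.017, -0.016, 0.009], [0.017, -0.068, -0.998, 1.593], [0.0, 0.0, 0.0, 1.0]]
scene [[441.5, 0.0, 328.0], [0.0, 441.5, 242.3], [0.0, 0.0, 1.0]] [[0.696, 0.473, -0.54, 1.139], [0.717, -0.475, 0.509, -0.542], [-0.016, -0.742, -0.67, 0.875], [0.0, 0.0, 0.0, 1.0]]
```

View pics/top0.png

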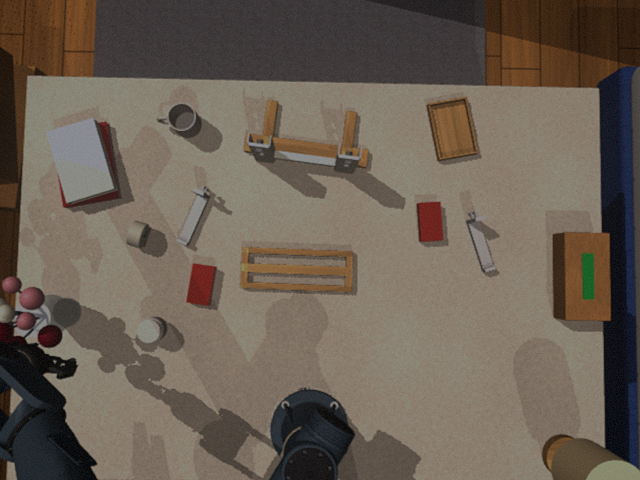

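View pics/scene0.png

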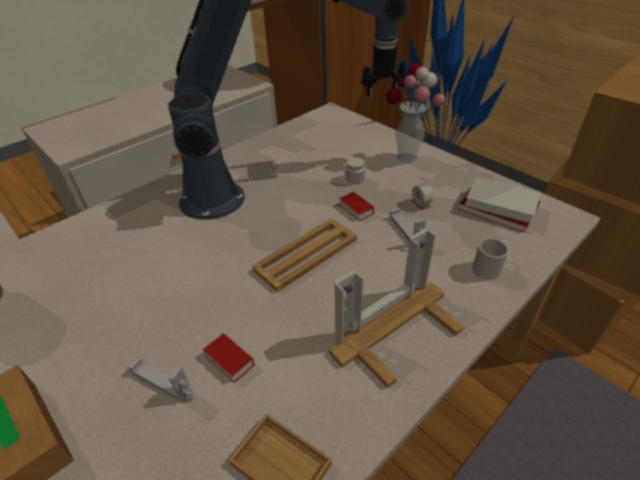

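The top view shows brackets at about (193,217) and (481,245), books at (202,285) and (430,222), the shelf at (298,270), the rack at (307,150) and the clock at (138,234). Only two books are visible; the red cover at (85,162) is a larger book under a white one.

Run:
```python
from h import *
im,cm=snap('top')
hsv=cv2.cvtColor(im,cv2.COLOR_RGB2HSV)
red=((hsv[...,0]<8)|(hsv[...,0]>172))&(hsv[...,1]>150)&(hsv[...,2]>60)
cs,_=cv2.findContours(red.astype(np.uint8),cv2.RETR_EXTERNAL,cv2.CHAIN_APPROX_NONE)
def rect(c,z,lbl):
    w=ray(cm,c.reshape(-1,2),z)[:,:2].astype(np.float32)
    (x,y),(a,b),_=r=cv2.minAreaRect(w); p=cv2.boxPoints(r)
    e=[p[1]-p[0],p[2]-p[1]]; l=max(e,key=np.linalg.norm)
    print(lbl,np.round([x,y,a,b],4),'long dir deg',round(float(np.degrees(np.arctan2(l[1],l[0])))%180,1),'px',c.reshape(-1,2).mean(0).round())
for c in cs:
    if cv2.contourArea(c)>80: rect(c,0.03,'red')
x,y,w,h=225,235,150,70
wood=np.zeros(red.shape,np.uint8); s=(hsv[...,0]>8)&(hsv[...,0]<25)&(hsv[...,1]>110)&(hsv[...,2]>90)
wood[y:y+h,x:x+w]=s[y:y+h,x:x+w]
cs,_=cv2.findContours(wood,cv2.RETR_EXTERNAL,cv2.CHAIN_APPROX_NONE)
rect(max(cs,key=cv2.contourArea),0.022,'shelf')
b=cv2.cvtColor(im,cv2.COLOR_RGB2BGR)
C=lambda x,y,w,h:cv2.resize(b[y:y+h,x:x+w],None,fx=4,fy=4,interpolation=cv2.INTER_CUBIC)
A=np.hstack([C(165,175,75,75),C(450,205,75,75)]);B=C(235,125,150,55)
cv2.imwrite('pics/crop1.png',np.vstack([A,B]))
```

```text
red [0.3816 0.2968 0.0605 0.104 ] long dir deg 172.1 px [201. 284.]
red [ 0.56   -0.3155  0.104   0.0607] long dir deg 4.3 px [430. 221.]
shelf [0.4254 0.0428 0.2989 0.1093] long dir deg 88.7 px [296. 269.]
```

View pics/crop1.png

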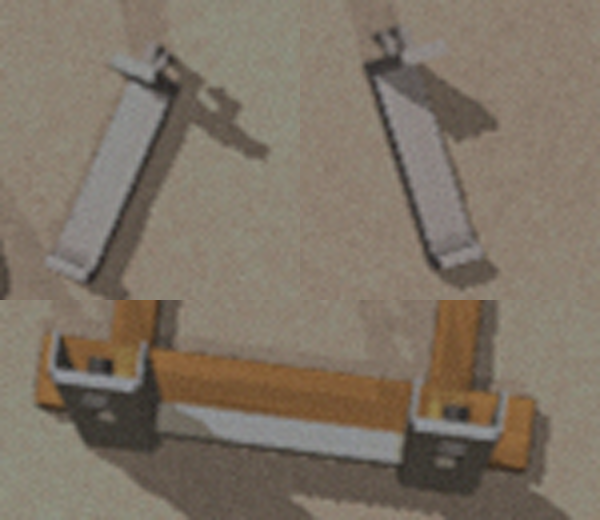

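The crops give arm centrelines from about (202,198) to (186,238) and from (471,193) to (487,268), plus the upright tops. Next I get the wrist camera geometry and rough poses, then look closer with the wrist.

```bash
cat >> h.py <<'E'
def row(pos,yawdeg,tilt=None):
    """tool row (cm, rad) to reach TCP pos with tool down, tool x at yaw (either half turn); tilt: full matrix instead"""
    s=manip.sense(); R0=R.from_quat(s['tool_rot']); 
    best=None
    for k in ((0,180) if tilt is None else (0,)):
        a=np.radians((yawdeg or 0)+k); c,n=np.cos(a),np.sin(a)
        T=np.array([[c,n,0],[n,-c,0],[0,0,-1]]) if tilt is None else tilt
        v=(R0.inv()*R.from_matrix(T)).as_rotvec()
        q6=(np.arctan2(pos[1],pos[0])+np.pi/2-a+np.pi)%(2*np.pi)-np.pi
        print('yaw',(yawdeg or 0)+k,'cm',np.round(R0.inv().apply(np.array(pos)-s['tcp_pos'])*100,2),'rv',np.round(v,3),'q6',round(q6,2))
E
python3 - <<'E'
from h import *
s=manip.sense(); cm=manip.camera_model('wrist')
R0=R.from_quat(s['tool_rot']).as_matrix(); M=np.array(cm['cam_to_world'])
print('cam in tool',np.round(R0.T@(M[:3,3]-s['tcp_pos']),4),np.round(R0.T@M[:3,:3],3).tolist(),np.round(cm['mtx'],0).tolist())
cm=manip.camera_model('top')
L=lambda p:(165+p[0]/4,175+p[1]/4)
Q=lambda p:(450+(p[0]-300)/4,205+p[1]/4)
K=lambda p:(235+p[0]/4,125+(p[1]-300)/4)
for nm,f,ps in(('L',L,[(148,92),(84,252)]),('R',Q,[(400,75),(453,240)])):
    w=ray(cm,[f(p) for p in ps],.02)[:,:2]; d=w[0]-w[1]; u=d/np.linalg.norm(d)
    print(nm,np.round(w,4).tolist(),'len',np.linalg.norm(d).round(4),'origin from spine',np.round(w[0]-u*.064,4),'ang',np.degrees(np.arctan2(d[1],d[0])).round(1))
w=ray(cm,[K(p) for p in[(105,385),(458,432)]],.205)[:,:2]; print('rack',w.round(4).tolist(),np.linalg.norm(w[1]-w[0]).round(4))
E
```

```text
cam in tool [ 0.0837 -0.0004 -0.1442] [[-0.0, -0.947, -0.321], [1.0, -0.0, -0.0], [0.0, -0.321, 0.947]] [[419.0, 0.0, 318.0], [0.0, 419.0, 233.0], [0.0, 0.0, 1.0]]
L [[0.6134, 0.3017], [0.5043, 0.3415]] len 0.1161 origin from spine [0.5533 0.3237] ang -20.0
R [[0.556, -0.4405], [0.4445, -0.4762]] len 0.1171 origin from spine [ 0.495 -0.46 ] ang 17.8
rack [[0.7192, 0.1288], [0.6946, -0.0843]] 0.2144
```

Run:
```python
from h import *
t=np.radians(25);c,n=np.cos(t),np.sin(t)
T=np.array([[-c,0,n],[0,1,0],[-n,0,-c]])
row([.5,.02,.30],None,T)
```

```text
yaw 0 cm [-46.01 -42.75  -6.89] rv [-0.081 -0.432 -0.359] q6 1.61
```

Emit:
drive_tool(increments=[[0, -46, -42.75, -6.9, -0.081, -0.432, -0.359], [0, -46, -42.75, -6.9, -0.081, -0.432, -0.359], [0, -46, -42.75, -6.9, -0.081, -0.432, -0.359], [0, -46, -42.75, -6.9, -0.081, -0.432, -0.359], [0, -46, -42.75, -6.9, -0.081, -0.432, -0.359], [0, -46, -42.75, -6.9, -0.081, -0.432, -0.359], [0, -46, -42.75, -6.9, -0.081, -0.432, -0.359], [0, -46, -42.75, -6.9, -0.081, -0.432, -0.359], [0, -46, -42.75, -6.9, -0.081, -0.432, -0.359], [0, -46, -42.75, -6.9, -0.081, -0.432, -0.359], [0, -46, -42.75, -6.9, -0.081, -0.432, -0.359], [0, -46, -42.75, -6.9, -0.081, -0.432, -0.359], [0, -46, -42.75, -6.9, -0.081, -0.432, -0.359], [0, -46, -42.75, -6.9, -0.081, -0.432, -0.359], [0, -46, -42.75, -6.9, -0.081, -0.432, -0.359], [0, -46, -42.75, -6.9, -0.081, -0.432, -0.359], [0, -46, -42.75, -6.9, -0.081, -0.432, -0.359], [0, -46, -42.75, -6.9, -0.081, -0.432, -0.359], [0, -46, -42.75, -6.9, -0.081, -0.432, -0.359], [0, -46, -42.75, -6.9, -0.081, -0.432, -0.359]])

```text
t: 2.15
tcp_pos: [0.5, 0.021, 0.3003]
tool_rot: [-0.001, 0.976, 0.001, 0.217]
force: [-0.2, 0.1, 0.2]
finger_gap: 0.999
```

Run:
```python
from h import *
st(); im,cm=snap('wrist','w1.png'); np.save('w1.npy',np.array(cm['cam_to_world']))
```

```text
t 2.15 tcp [0.5    0.021  0.3003] F [-0.2  0.1  0.2] gap 0.999
rot [[-0.906, -0.001, 0.423], [-0.001, 1.0, 0.002], [-0.423, 0.001, -0.906]]
```

View pics/w1.png

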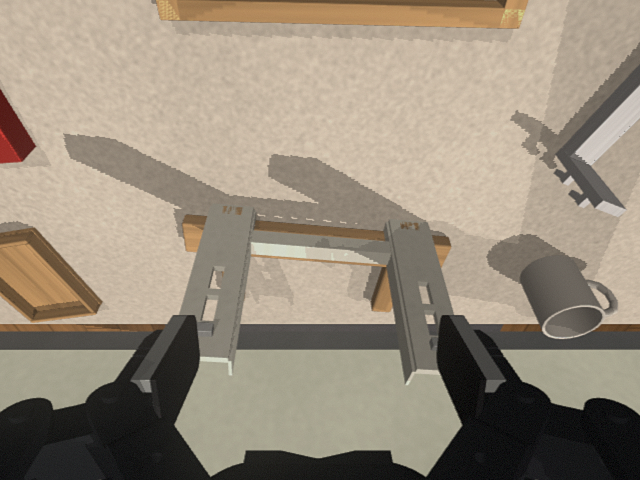

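The rack seen upside down: left upright at (425,300) and right at (220,290), both with slots visible. I zoom in to pick the slot corners.

Run:
```python
import cv2,numpy as np
b=cv2.imread('pics/w1.png')
C=lambda x,y,w,h:cv2.resize(b[y:y+h,x:x+w],None,fx=4,fy=4,interpolation=cv2.INTER_CUBIC)
cv2.imwrite('pics/crop2.png',np.hstack([C(170,245,95,140),C(375,245,95,140)]))
```

```text
(no output)
```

View pics/crop2.png

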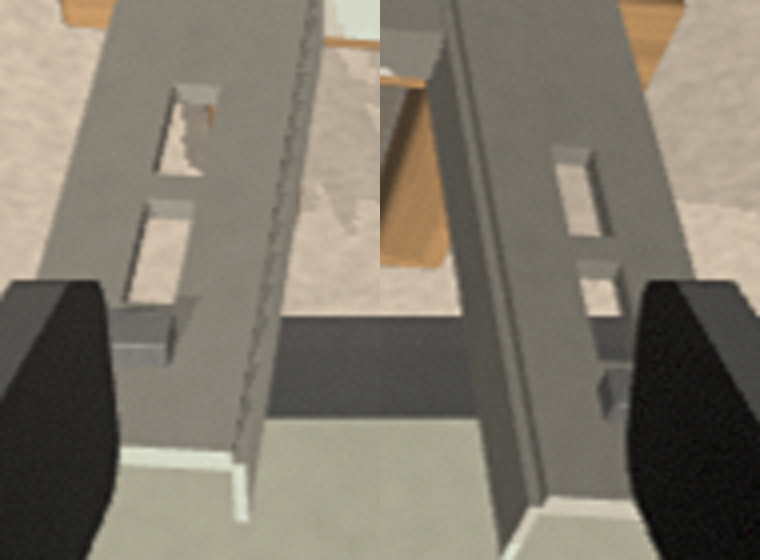

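Run:
```python
from h import *
from scipy.optimize import least_squares
cm=manip.camera_model('wrist')
r=[(172,85,-6,100),(219,87,6,100),(155,174,-6,130),(204,177,6,130),(147,202,-6,138),(195,204,6,138),(124,302,-6,168),(176,304,6,168)]
l=[(553,147,-6,100),(594,149,6,100),(569,235,-6,130),(610,237,6,130),(578,262,-6,138),(620,264,6,138),(597,358,-6,168)]
px=[];P=[]
for a in r: px.append((170+a[0]/4,245+a[1]/4));P.append((0,-.11+a[2]/1e3,a[3]/1e3))
for a in l: px.append((375+(a[0]-380)/4,245+a[1]/4));P.append((0,.11+a[2]/1e3,a[3]/1e3))
px=np.array(px);P=np.array(P)
def W(p,P):
    return R.from_euler('z',p[2]).apply(P)+[p[0],p[1],p[3]]
f=lambda p:(proj(cm,W(p,P))-px).ravel()
s=least_squares(f,[.707,.022,-.11,0]); print(s.x.round(4),np.degrees(s.x[2]).round(2)); print(s.fun.reshape(-1,2).round(1).tolist())
s2=least_squares(lambda p:f([*p,0]),[.707,.022,-.11]); print(s2.x.round(4),np.degrees(s2.x[2]).round(2),np.abs(s2.fun).max())
for nm,y in(('L',.11),('R',-.11)):
    print(nm,'locked origin',W(s.x,[[-.074,y,0]]).round(4),'pre',W(s.x,[[-.12,y,0]]).round(4))
row([.5533,.3237,.20],160)
```

```text
[ 0.7067  0.0269 -0.114   0.0015] -6.53
[[0.7, -0.1], [0.5, 0.3], [-0.4, 0.1], [-0.5, 0.2], [0.1, -0.6], [0.4, -0.2], [-0.3, 0.0], [-0.3, 0.4], [-0.8, -0.3], [-0.4, -0.0], [0.1, -0.1], [1.1, 0.2], [-0.7, -0.5], [0.1, -0.2], [0.2, 0.8]]
[ 0.7084  0.0268 -0.1125] -6.44 1.3545962513185827
L locked origin [[0.6457 0.1446 0.0015]] pre [[0.6    0.1498 0.0015]]
R locked origin [[ 0.6206 -0.074   0.0015]] pre [[ 0.5749 -0.0688  0.0015]]
yaw 160 cm [-0.59 30.26 11.39] rv [0.078 0.432 0.344] q6 -0.69
yaw 340 cm [-0.59 30.26 11.39] rv [-0.606  0.109 -2.731] q6 2.45
```

Emit:
drive_tool(increments=[[60, -0.6, 30.25, 11.4, 0.078, 0.432, 0.344], [60, -0.6, 30.25, 11.4, 0.078, 0.432, 0.344], [60, -0.6, 30.25, 11.4, 0.078, 0.432, 0.344], [60, -0.6, 30.25, 11.4, 0.078, 0.432, 0.344], [60, -0.6, 30.25, 11.4, 0.078, 0.432, 0.344], [60, -0.6, 30.25, 11.4, 0.078, 0.432, 0.344], [60, -0.6, 30.25, 11.4, 0.078, 0.432, 0.344], [60, -0.6, 30.25, 11.4, 0.078, 0.432, 0.344], [60, -0.6, 30.25, 11.4, 0.078, 0.432, 0.344], [60, -0.6, 30.25, 11.4, 0.078, 0.432, 0.344], [60, -0.6, 30.25, 11.4, 0.078, 0.432, 0.344], [60, -0.6, 30.25, 11.4, 0.078, 0.432, 0.344], [60, -0.6, 30.25, 11.4, 0.078, 0.432, 0.344]])

```text
t: 3.5
tcp_pos: [0.5541, 0.322, 0.2007]
tool_rot: [0.175, 0.985, 0.0, 0.001]
force: [-1.1, 0.4, -0.8]
finger_gap: 0.765
```

Run:
```python
from h import *
st(); im,cm=snap('wrist','w2.png')
```

```text
t 3.5 tcp [0.5541 0.322  0.2007] F [-1.1  0.4 -0.8] gap 0.765
rot [[-0.939, 0.344, 0.001], [0.344, 0.939, -0.0], [-0.001, 0.0, -1.0]]
```

View pics/w2.png

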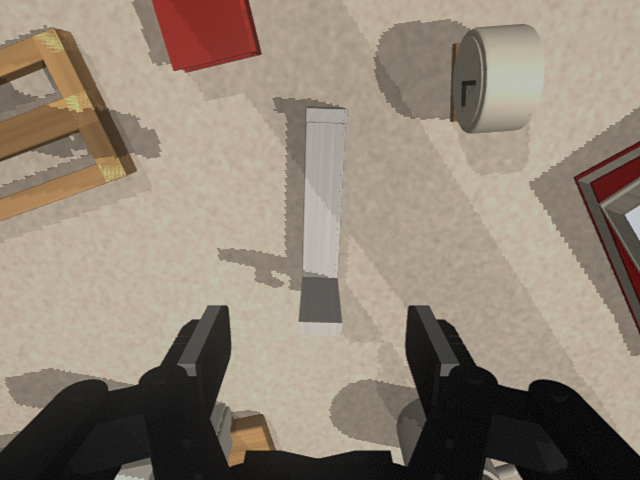

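```bash
cat >> h.py <<'E'
def brk(cm,pts):
    """pts: (u,v,z,x_local) on the bracket's midline -> origin xy, yaw deg"""
    w=np.array([ray(cm,p[:2],p[2])[0,:2] for p in pts]); x=np.array([p[3] for p in pts])
    f=np.polyfit(x,w,1); yaw=np.degrees(np.arctan2(f[0,1],f[0,0]))
    print('origin',f[1].round(4),'yaw',yaw.round(2),'scale',np.linalg.norm(f[0]).round(3),'res',(w-np.outer(x,f[0])-f[1]).round(4).tolist()); return f[1],yaw
E
python3 - <<'E'
from h import *
cm=manip.camera_model('wrist')
o,y=brk(cm,[(327.5,108.5,.032,-.074),(326.5,123.5,.032,-.064),(321,277.5,.02,.064),(320,322,.092,.064),(321,334,.092,.074)])
row([*o,.004],y+180)
E
```

```text
origin [0.5574 0.3251] yaw -22.0 scale 0.999 res [[-0.0001, 0.0002], [0.0001, -0.0002], [0.0002, 0.0004], [-0.0, -0.0008], [-0.0002, 0.0004]]
yaw 157.99989080327046 cm [-0.19  0.38 19.66] rv [0.    0.001 0.033] q6 -0.66
yaw 337.99989080327043 cm [-0.19  0.38 19.66] rv [-2.000e-03  0.000e+00 -3.109e+00] q6 2.48
```

Emit:
drive_tool(increments=[[60, -0.2, 0.4, 4, 0, 0, 0.033], [60, -0.2, 0.4, 8, 0, 0, 0.033], [60, -0.2, 0.4, 12, 0, 0, 0.033], [60, -0.2, 0.4, 15.5, 0, 0, 0.033], [60, -0.2, 0.4, 18, 0, 0, 0.033], [60, -0.2, 0.4, 19.2, 0, 0, 0.033], [60, -0.2, 0.4, 19.7, 0, 0, 0.033], [120, -0.2, 0.4, 19.7, 0, 0, 0.033], [180, -0.2, 0.4, 19.7, 0, 0, 0.033], [220, -0.2, 0.4, 19.7, 0, 0, 0.033], [240, -0.2, 0.4, 19.7, 0, 0, 0.033], [240, -0.2, 0.4, 19.7, 0, 0, 0.033], [240, -0.2, 0.4, 19.7, 0, 0, 0.033], [240, -0.2, 0.4, 19.7, 0, 0, 0.033]], force=100)

```text
t: 4.95
tcp_pos: [0.5582, 0.3264, 0.0051]
tool_rot: [0.19, 0.982, 0.001, 0.002]
force: [-1.3, -0.7, 6.5]
finger_gap: 0.324
```

Run:
```python
from h import *
st()
```

```text
t 4.95 tcp [0.5582 0.3264 0.0051] F [-1.3 -0.7  6.5] gap 0.324
rot [[-0.928, 0.373, 0.003], [0.373, 0.928, 0.001], [-0.003, 0.002, -1.0]]
```

Emit:
drive_tool(increments=[[240, 0, 0, -1, 0, 0, 0], [240, 0, 0, -3, 0, 0, 0], [240, 0, 0, -6, 0, 0, 0], [240, 0, 0, -10, 0, 0, 0], [240, 0, 0, -13.5, 0, 0, 0], [240, 0, 0, -13.5, 0, 0, 0]])

```text
t: 5.55
tcp_pos: [0.5605, 0.3277, 0.1441]
tool_rot: [0.19, 0.982, 0.003, 0.005]
force: [0.8, 0.7, -2.2]
finger_gap: 0.322
```

Run:
```python
from h import *
st(); row([.5908,.1511,.14],173.5)
```

```text
t 5.55 tcp [0.5605 0.3277 0.1441] F [ 0.8  0.7 -2.2] gap 0.322
rot [[-0.928, 0.373, 0.012], [0.373, 0.928, 0.004], [-0.009, 0.008, -1.0]]
yaw 173.5 cm [ -9.39 -15.26   0.38] rv [ 0.007  0.01  -0.269] q6 -1.21
yaw 353.5 cm [ -9.39 -15.26   0.38] rv [ 0.015 -0.01   2.873] q6 1.93
```

Emit:
drive_tool(increments=[[240, -3, -4, 0, 0, 0, -0.1], [240, -6, -8, 0, 0, 0, -0.2], [240, -9.4, -12, 0.4, 0.007, 0.01, -0.269], [240, -9.4, -15.25, 0.4, 0.007, 0.01, -0.269], [240, -9.4, -15.25, 0.4, 0.007, 0.01, -0.269], [240, -9.4, -15.25, 0.4, 0.007, 0.01, -0.269], [240, -9.4, -15.25, 0.4, 0.007, 0.01, -0.269], [240, -9.4, -15.25, 0.4, 0.007, 0.01, -0.269]])

```text
t: 6.35
tcp_pos: [0.5871, 0.1508, 0.1339]
tool_rot: [0.056, 0.998, -0.003, -0.005]
force: [-0.4, -0.2, -2.4]
finger_gap: 0.32
```

Run:
```python
from h import *
st(); row([.5908,.1511,.103],173.5); im,cm=snap('wrist','w3.png')
b=cv2.imread('pics/w3.png'); 
cv2.imwrite('pics/w3c.png',cv2.resize(b[80:480,150:500],None,fx=1.5,fy=1.5,interpolation=cv2.INTER_CUBIC))
```

```text
t 6.35 tcp [0.5871 0.1508 0.1339] F [-0.4 -0.2 -2.4] gap 0.32
rot [[-0.994, 0.112, -0.011], [0.112, 0.994, -0.004], [0.01, -0.006, -1.0]]
yaw 173.5 cm [-0.39  0.09  3.08] rv [-0.006 -0.01   0.002] q6 -1.21
yaw 353.5 cm [-0.39  0.09  3.08] rv [ 0.016 -0.009 -3.14 ] q6 1.93
```

View pics/w3c.png

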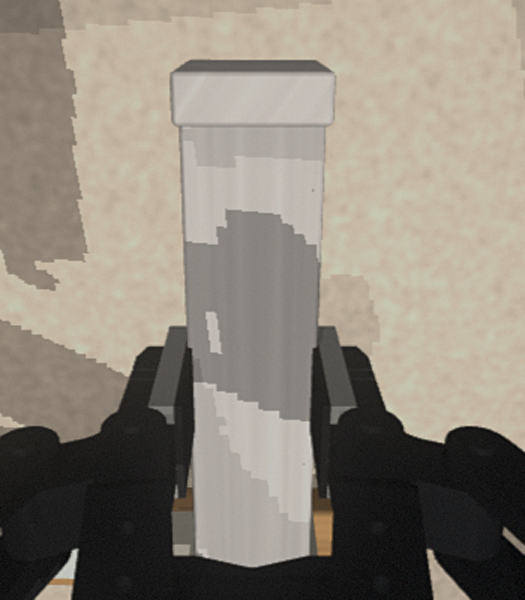

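Emit:
drive_tool(increments=[[240, -0.4, 0.1, 1, -0.006, -0.01, 0.002], [240, -0.4, 0.1, 2, -0.006, -0.01, 0.002], [240, -0.4, 0.1, 3, -0.006, -0.01, 0.002], [240, -0.4, 0.1, 3, -0.006, -0.01, 0.002], [240, -0.4, 0.1, 3, -0.006, -0.01, 0.002], [240, -0.4, 0.1, 3, -0.006, -0.01, 0.002]])

```text
t: 7.0
tcp_pos: [0.5913, 0.15, 0.1042]
tool_rot: [0.058, 0.998, 0.0, 0.0]
force: [-0.7, -1.2, -2.2]
finger_gap: 0.317
```

Run:
```python
from h import *
s=st(); 
cm=manip.camera_model('wrist'); im,_=snap('wrist','w4.png'); top,ct=snap('top','t4.png'); sc,cs=snap('scene','s4.png')
g=cv2.cvtColor(im,cv2.COLOR_RGB2GRAY).astype(int)
print(g[118:172:2,318].tolist())
RT=R.from_quat(s['tool_rot']).as_matrix()
for v in(128,163):
    w=ray(cm,(318,v),s['tcp_pos'][2]+.027)[0]; print(v,(RT.T@(w-s['tcp_pos'])).round(4))
a=cv2.imread('pics/t4.png')[110:190,190:300];b=cv2.imread('pics/s4.png')[200:320,330:450]
cv2.imwrite('pics/m4.png',np.hstack([cv2.resize(a,(550,400)),cv2.resize(b,(400,400),interpolation=cv2.INTER_CUBIC)])[:, :950][:, 150:])
row([.5908,.1511,.103],173.5)
```

```text
t 7.0 tcp [0.5913 0.15   0.1042] F [-0.7 -1.2 -2.2] gap 0.317
rot [[-0.993, 0.115, 0.0], [0.115, 0.993, 0.0], [-0.0, 0.0, -1.0]]
[194, 99, 98, 98, 96, 151, 181, 194, 192, 193, 194, 193, 195, 193, 193, 190, 193, 188, 190, 191, 190, 189, 167, 145, 167, 165, 167]
128 [ 0.0744 -0.0001 -0.027 ]
163 [ 0.0649 -0.0001 -0.027 ]
yaw 173.5 cm [0.07 0.11 0.15] rv [ 0.     0.001 -0.002] q6 -1.21
yaw 353.5 cm [0.07 0.11 0.15] rv [ 1.000e-03 -0.000e+00  3.139e+00] q6 1.93
```

View pics/m4.png

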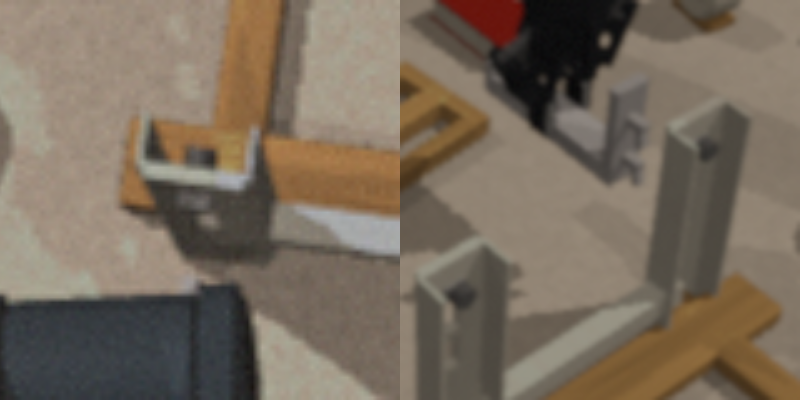

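Emit:
drive_tool(increments=[[240, 0, 0.1, 0.1, 0, 0, 0], [240, -1, 0.1, 0.1, 0, 0, 0], [240, -2, 0.1, 0.1, 0, 0, 0], [240, -2.7, 0.1, 0.1, 0, 0, 0], [240, -3.4, 0.1, 0.1, 0, 0, 0], [240, -4, 0.1, 0.1, 0, 0, 0], [240, -4.5, 0.1, 0.1, 0, 0, 0], [240, -4.5, 0.1, 0.1, 0, 0, 0]])

```text
t: 7.95
tcp_pos: [0.6365, 0.1456, 0.1028]
tool_rot: [0.058, 0.998, 0.0, -0.0]
force: [-1.0, -0.3, -2.8]
finger_gap: 0.326
```

```bash
cat >> h.py <<'E'
RK=np.array([.7075,.027]); RY=np.radians(-6.5)
def rk():
    s=st(); d=np.array(s['tcp_pos'][:2])-RK; u=np.array([np.cos(RY),np.sin(RY)]); v=np.array([-u[1],u[0]])
    print('rack xy mm',(d@u*1e3).round(1),(d@v*1e3).round(1),'F rack',(np.array(s['force'][:2])@u).round(1),(np.array(s['force'][:2])@v).round(1))
E
python3 -c "
from h import *
rk()"
```

```text
t 7.95 tcp [0.6365 0.1456 0.1028] F [-1.  -0.3 -2.8] gap 0.326
rot [[-0.993, 0.116, -0.0], [0.116, 0.993, 0.0], [0.0, 0.0, -1.0]]
rack xy mm -84.0 109.8 F rack -1.0 -0.4
```

Claws are inside the slots with no contact force. I continue until the spine meets the face.

Emit:
drive_tool(increments=[[240, -0.3, 0, 0, 0, 0, 0], [240, -0.6, 0, 0, 0, 0, 0], [240, -0.8, 0, 0, 0, 0, 0], [240, -1.0, 0, 0, 0, 0, 0], [240, -1.15, 0, 0, 0, 0, 0], [240, -1.15, 0, 0, 0, 0, 0]])

```text
t: 8.55
tcp_pos: [0.6452, 0.1445, 0.1024]
tool_rot: [0.058, 0.998, -0.0, -0.003]
force: [-5.1, 0.8, -3.3]
finger_gap: 0.325
```

```bash
python3 -c "
from h import *
rk()"
```

```text
t 8.55 tcp [0.6452 0.1445 0.1024] F [-5.1  0.8 -3.3] gap 0.325
rot [[-0.993, 0.115, -0.005], [0.115, 0.993, 0.0], [0.005, -0.001, -1.0]]
rack xy mm -75.3 109.7 F rack -5.2 0.2
```

Emit:
drive_tool(increments=[[240, -0.15, 0, 0, 0, 0, 0], [240, -0.3, 0, 0, 0, 0, 0], [240, -0.3, 0, 0, 0, 0, 0], [240, -0.3, 0, 0.3, 0, 0, 0], [240, -0.3, 0, 0.6, 0, 0, 0], [240, -0.3, 0, 0.6, 0, 0, 0]])

```text
t: 9.15
tcp_pos: [0.6452, 0.1447, 0.0964]
tool_rot: [0.057, 0.998, -0.0, -0.006]
force: [-12.0, 1.0, 3.5]
finger_gap: 0.326
```

```bash
python3 -c "
from h import *
rk()"
```

```text
t 9.15 tcp [0.6452 0.1447 0.0964] F [-12.    1.    3.5] gap 0.326
rot [[-0.993, 0.115, -0.011], [0.115, 0.993, 0.0], [0.011, -0.001, -1.0]]
rack xy mm -75.3 109.9 F rack -12.1 -0.3
```

Emit:
drive_tool(increments=[[240, 0.25, 0, 0.3, 0, 0, 0], [240, 0.25, 0, 0.6, 0, 0, 0], [240, 0.25, 0, 0.9, 0, 0, 0], [240, 0.25, 0, 1.1, 0, 0, 0], [240, 0.25, 0, 1.3, 0, 0, 0], [240, 0.25, 0, 1.5, 0, 0, 0], [240, 0.25, 0, 1.5, 0, 0, 0]])

```text
t: 9.85
tcp_pos: [0.6451, 0.1449, 0.0835]
tool_rot: [0.058, 0.998, -0.0, -0.003]
force: [-10.2, 0.7, 7.5]
finger_gap: 0.323
```

```bash
python3 -c "
from h import *
rk()"
```

```text
t 9.85 tcp [0.6451 0.1449 0.0835] F [-10.2   0.7   7.5] gap 0.323
rot [[-0.993, 0.115, -0.006], [0.115, 0.993, 0.0], [0.006, -0.0, -1.0]]
rack xy mm -75.4 110.0 F rack -10.2 -0.5
```

Emit:
drive_tool(increments=[[240, 0, 0, 0.2, 0, 0, 0], [240, 0, 0, 0.4, 0, 0, 0], [240, 0, 0, 0.6, 0, 0, 0], [240, 0, 0, 0.6, 0, 0, 0]])

```text
t: 10.25
tcp_pos: [0.6449, 0.1449, 0.0817]
tool_rot: [0.058, 0.998, -0.0, -0.003]
force: [-17.0, -0.4, 28.0]
finger_gap: 0.326
```

```bash
python3 -c "
from h import *
rk()
snap('top','t5.png');snap('scene','s5.png')
a=cv2.imread('pics/t5.png')[110:190,190:300];b=cv2.imread('pics/s5.png')[200:320,330:450]
cv2.imwrite('pics/m5.png',np.hstack([cv2.resize(a,(550,400)),cv2.resize(b,(400,400),interpolation=cv2.INTER_CUBIC)])[:, 150:])"
```

```text
t 10.25 tcp [0.6449 0.1449 0.0817] F [-17.   -0.4  28. ] gap 0.326
rot [[-0.993, 0.115, -0.005], [0.115, 0.993, 0.0], [0.005, -0.0, -1.0]]
rack xy mm -75.5 110.1 F rack -16.8 -2.4
```

Emit:
drive_tool(increments=[[240, 0.1, 0, -0.4, 0, 0, 0], [240, 0.2, 0, -0.7, 0, 0, 0], [240, 0.2, 0, -1.0, 0, 0, 0], [240, 0.2, 0, -1.0, 0, 0, 0]])

```text
t: 10.75
tcp_pos: [0.6449, 0.1447, 0.0857]
tool_rot: [0.058, 0.998, 0.0, -0.001]
force: [-3.1, 1.2, -2.3]
finger_gap: 0.322
```

```bash
python3 -c "
from h import *
rk()"
```

```text
t 10.75 tcp [0.6449 0.1447 0.0857] F [-3.1  1.2 -2.3] gap 0.322
rot [[-0.993, 0.115, -0.003], [0.115, 0.993, 0.0], [0.003, -0.0, -1.0]]
rack xy mm -75.5 109.9 F rack -3.2 0.8
```

Emit:
drive_tool(increments=[[240, 0, 0, -0.3, 0, 0, 0], [240, 0, 0, -0.5, 0, 0, 0], [240, 0, 0, -0.5, 0, 0, 0]])

```text
t: 11.05
tcp_pos: [0.6443, 0.1446, 0.0889]
tool_rot: [0.058, 0.998, -0.0, -0.002]
force: [-1.5, 1.2, -13.7]
finger_gap: 0.324
```

```bash
python3 -c "
from h import *
rk()"
```

```text
t 11.05 tcp [0.6443 0.1446 0.0889] F [ -1.5   1.2 -13.7] gap 0.324
rot [[-0.993, 0.115, -0.005], [0.115, 0.993, 0.0], [0.005, -0.0, -1.0]]
rack xy mm -76.1 109.7 F rack -1.6 1.0
```

View pics/m5.png

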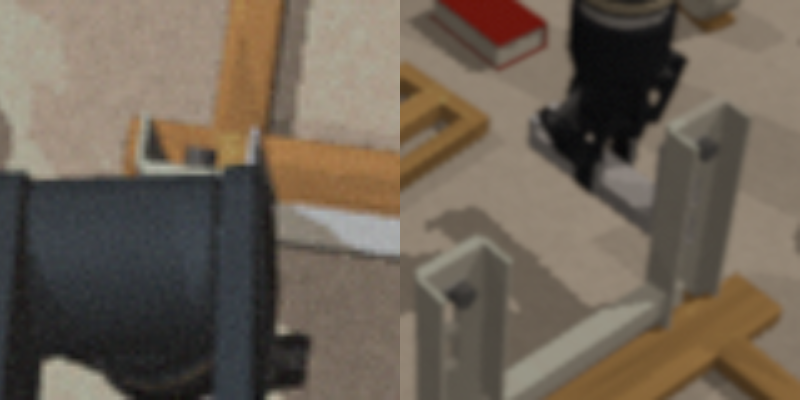

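Emit:
drive_tool(increments=[[240, -0.1, 0, 0.4, 0, 0, 0], [240, -0.1, 0, 0.8, 0, 0, 0], [240, -0.1, 0, 1.2, 0, 0, 0], [240, -0.1, 0, 1.5, 0, 0, 0], [240, -0.1, 0, 1.5, 0, 0, 0], [240, -0.1, 0, 1.5, 0, 0, 0]])

```text
t: 11.65
tcp_pos: [0.6449, 0.1448, 0.0821]
tool_rot: [0.058, 0.998, -0.0, -0.001]
force: [-18.2, -0.1, 24.5]
finger_gap: 0.321
```

```bash
python3 -c "
from h import *
rk()"
```

```text
t 11.65 tcp [0.6449 0.1448 0.0821] F [-18.2  -0.1  24.5] gap 0.321
rot [[-0.993, 0.115, -0.003], [0.115, 0.993, -0.0], [0.003, -0.0, -1.0]]
rack xy mm -75.5 110.0 F rack -18.1 -2.2
```

Emit:
drive_tool(increments=[[240, 0.1, 0, -0.3, 0, 0, 0], [240, 0.2, 0, -0.4, 0, 0, 0], [200, 0.2, 0, -0.4, 0, 0, 0], [120, 0.2, 0, -0.4, 0, 0, 0], [60, 0.2, 0, -0.4, 0, 0, 0], [60, 0.2, 0, -0.4, 0, 0, 0], [60, 0.2, 0, -0.4, 0, 0, 0], [60, 0.2, 0, -3, 0, 0, 0], [60, 0.2, 0, -7, 0, 0, 0], [60, 0.2, 0, -12, 0, 0, 0], [60, 3, 0, -17, 0, 0, 0], [60, 7, 0, -21, 0, 0, 0], [60, 11, 0, -21, 0, -0.1, 0], [60, 14, 0, -21, 0, -0.25, 0], [60, 14, 0, -21, 0, -0.4, 0], [60, 14, 0, -21, 0, -0.4, 0], [60, 14, 0, -21, 0, -0.4, 0]])

```text
t: 13.35
tcp_pos: [0.509, 0.1609, 0.2871]
tool_rot: [0.056, 0.978, -0.011, 0.198]
force: [0.1, 0.4, -0.3]
finger_gap: 0.769
```

```bash
python3 -c "
from h import *
st(); snap('wrist','w6.png'); row([.497,-.4595,.20],197.8)"
```

```text
t 13.35 tcp [0.509  0.1609 0.2871] F [ 0.1  0.4 -0.3] gap 0.769
rot [[-0.915, 0.115, 0.387], [0.106, 0.993, -0.044], [-0.389, 0.0, -0.921]]
yaw 197.8 cm [ -1.94 -61.78  10.27] rv [-0.085  0.396 -0.421] q6 -2.63
yaw 377.8 cm [ -1.94 -61.78  10.27] rv [0.543 0.116 2.666] q6 0.51
```

View pics/w6.png

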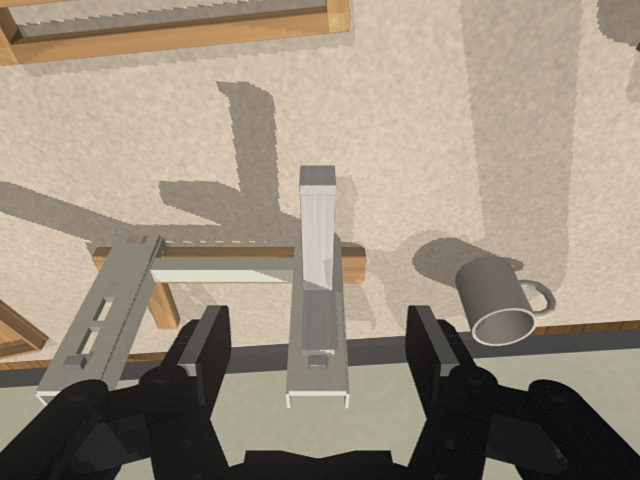

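Emit:
drive_tool(increments=[[60, -1.9, -61.8, 10.3, -0.085, 0.396, -0.421], [60, -1.9, -61.8, 10.3, -0.085, 0.396, -0.421], [60, -1.9, -61.8, 10.3, -0.085, 0.396, -0.421], [60, -1.9, -61.8, 10.3, -0.085, 0.396, -0.421], [60, -1.9, -61.8, 10.3, -0.085, 0.396, -0.421], [60, -1.9, -61.8, 10.3, -0.085, 0.396, -0.421], [60, -1.9, -61.8, 10.3, -0.085, 0.396, -0.421], [60, -1.9, -61.8, 10.3, -0.085, 0.396, -0.421], [60, -1.9, -61.8, 10.3, -0.085, 0.396, -0.421], [60, -1.9, -61.8, 10.3, -0.085, 0.396, -0.421], [60, -1.9, -61.8, 10.3, -0.085, 0.396, -0.421], [60, -1.9, -61.8, 10.3, -0.085, 0.396, -0.421], [60, -1.9, -61.8, 10.3, -0.085, 0.396, -0.421], [60, -1.9, -61.8, 10.3, -0.085, 0.396, -0.421], [60, -1.9, -61.8, 10.3, -0.085, 0.396, -0.421], [60, -1.9, -61.8, 10.3, -0.085, 0.396, -0.421], [60, -1.9, -61.8, 10.3, -0.085, 0.396, -0.421], [60, -1.9, -61.8, 10.3, -0.085, 0.396, -0.421]])

```text
t: 15.2
tcp_pos: [0.4944, -0.4585, 0.199]
tool_rot: [-0.156, 0.988, 0.0, -0.001]
force: [-0.3, -0.1, 0.2]
finger_gap: 0.765
```

```bash
python3 -c "
from h import *
st(); snap('wrist','w7.png')"
```

```text
t 15.2 tcp [ 0.4944 -0.4585  0.199 ] F [-0.3 -0.1  0.2] gap 0.765
rot [[-0.951, -0.308, -0.002], [-0.308, 0.951, -0.0], [0.002, 0.001, -1.0]]
```

View pics/w7.png

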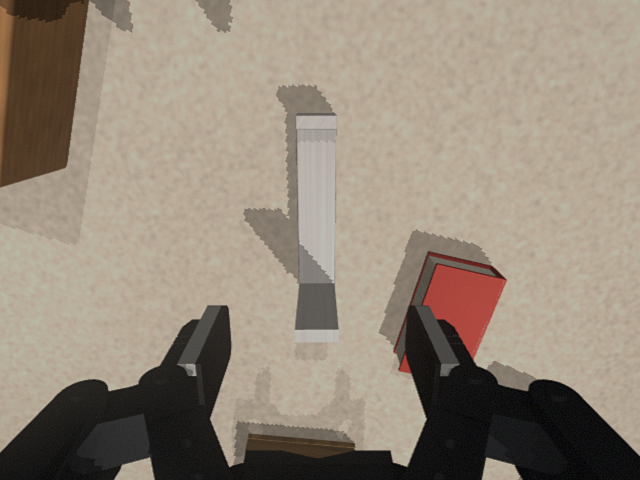

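Run:
```python
from h import *
cm=manip.camera_model('wrist')
o,y=brk(cm,[(316.5,114,.032,-.074),(316.8,129,.032,-.064),(317,283,.02,.064),(316.5,330,.092,.064),(316.5,342,.092,.074)])
row([*o,.004],y+180)
```

```text
origin [ 0.5001 -0.4572] yaw 17.92 scale 1.009 res [[-0.0001, -0.0002], [0.0002, 0.0002], [-0.0007, -0.0001], [0.0006, 0.0001], [0.0001, -0.0001]]
yaw 197.9155873034867 cm [-0.63 -0.05 19.51] rv [ 0.    -0.002  0.   ] q6 -2.62
yaw 377.9155873034867 cm [-0.63 -0.05 19.51] rv [ 3.000e-03  0.000e+00 -3.141e+00] q6 0.52
```

Emit:
drive_tool(increments=[[60, -0.6, 0, 4, 0, 0, 0], [60, -0.6, 0, 8, 0, 0, 0], [60, -0.6, 0, 12, 0, 0, 0], [60, -0.6, 0, 15.5, 0, 0, 0], [60, -0.6, 0, 18, 0, 0, 0], [60, -0.6, 0, 19.2, 0, 0, 0], [60, -0.6, 0, 19.5, 0, 0, 0], [120, -0.6, 0, 19.5, 0, 0, 0], [180, -0.6, 0, 19.5, 0, 0, 0], [220, -0.6, 0, 19.5, 0, 0, 0], [240, -0.6, 0, 19.5, 0, 0, 0], [240, -0.6, 0, 19.5, 0, 0, 0], [240, -0.6, 0, 19.5, 0, 0, 0], [240, -0.6, 0, 19.5, 0, 0, 0]], force=100)

```text
t: 16.65
tcp_pos: [0.4999, -0.4592, 0.0059]
tool_rot: [-0.155, 0.988, -0.002, -0.0]
force: [-0.1, 1.3, 6.4]
finger_gap: 0.321
```

Emit:
drive_tool(increments=[[240, 0, 0, -1, 0, 0, 0], [240, 0, 0, -3, 0, 0, 0], [240, 0, 0, -6, 0, 0, 0], [240, 0, 0, -10, 0, 0, 0], [240, 0, 0, -13.5, 0, 0, 0], [240, 0, 0, -13.5, 0, 0, 0], [240, 0, 0, -13.5, 0, 0, 0], [240, 0, 0, -13.5, 0, 0, 0], [240, 0, 0, -13.5, 0, 0, 0]])

```text
t: 17.55
tcp_pos: [0.4982, -0.4569, 0.1363]
tool_rot: [-0.155, 0.988, 0.002, -0.002]
force: [-0.1, 0.3, -2.4]
finger_gap: 0.32
```

```bash
python3 -c "
from h import *
rk()
u=np.array([np.cos(RY),np.sin(RY)]);v=np.array([-u[1],u[0]])
row([*(RK-.13*u-.11*v),.14],173.5)"
```

```text
t 17.55 tcp [ 0.4982 -0.4569  0.1363] F [-0.1  0.3 -2.4] gap 0.32
rot [[-0.952, -0.306, -0.005], [-0.306, 0.952, 0.003], [0.004, 0.004, -1.0]]
rack xy mm -153.2 -504.5 F rack -0.1 0.3
yaw 173.5 cm [-18.35  35.    -0.29] rv [ 0.004 -0.005  0.424] q6 -1.58
yaw 353.5 cm [-18.35  35.    -0.29] rv [ 0.007  0.005 -2.717] q6 1.57
```

Emit:
drive_tool(increments=[[240, -18.35, 35, -0.3, 0, -0.003, 0.424], [240, -18.35, 35, -0.3, 0, -0.003, 0.424], [240, -18.35, 35, -0.3, 0, -0.003, 0.424], [240, -18.35, 35, -0.3, 0, -0.003, 0.424], [240, -18.35, 35, -0.3, 0, -0.003, 0.424], [240, -18.35, 35, -0.3, 0, -0.003, 0.424], [240, -18.35, 35, -0.3, 0, -0.003, 0.424], [240, -18.35, 35, -0.3, 0, -0.003, 0.424], [240, -18.35, 35, -0.3, 0, -0.003, 0.424], [240, -18.35, 35, -0.3, 0, -0.003, 0.424], [240, -18.35, 35, -0.3, 0, -0.003, 0.424], [240, -18.35, 35, -0.3, 0, -0.003, 0.424], [240, -18.35, 35, -0.3, 0, -0.003, 0.424]])

```text
t: 18.85
tcp_pos: [0.5667, -0.0702, 0.1409]
tool_rot: [0.058, 0.998, -0.0, 0.0]
force: [-0.2, -0.5, -2.0]
finger_gap: 0.325
```

```bash
python3 -c "
from h import *
rk()
u=np.array([np.cos(RY),np.sin(RY)]);v=np.array([-u[1],u[0]])
row([*(RK-.13*u-.11*v),.1035],173.5)
cm=manip.camera_model('wrist'); im,_=snap('wrist','w8.png')
g=cv2.cvtColor(im,cv2.COLOR_RGB2GRAY)
for y in (145,180,230): 
  e=np.diff(g[y].astype(int)); print(y,[(i,int(e[i])) for i in np.where(abs(e)>18)[0] if 240<i<400])
print('col',g[116:172:2,318].tolist())"
```

```text
t 18.85 tcp [ 0.5667 -0.0702  0.1409] F [-0.2 -0.5 -2. ] gap 0.325
rot [[-0.993, 0.115, 0.0], [0.115, 0.993, -0.0], [-0.0, -0.0, -1.0]]
rack xy mm -128.9 -112.5 F rack -0.1 -0.5
yaw 173.5 cm [0.11 0.25 3.74] rv [-0.     0.    -0.002] q6 -1.58
yaw 353.5 cm [0.11 0.25 3.74] rv [0.   0.   3.14] q6 1.57
145 [(np.int64(262), -58), (np.int64(264), 29), (np.int64(265), 28), (np.int64(370), -33)]
180 [(np.int64(268), -22), (np.int64(269), -26), (np.int64(271), 26), (np.int64(365), 24)]
230 [(np.int64(270), -26), (np.int64(271), -20), (np.int64(273), 29), (np.int64(285), -36), (np.int64(286), -21), (np.int64(344), 47), (np.int64(362), -24), (np.int64(363), 20)]
col [187, 184, 183, 190, 101, 104, 99, 101, 140, 185, 201, 202, 199, 201, 200, 200, 199, 198, 199, 198, 198, 198, 198, 196, 197, 170, 174, 174]
```

Emit:
drive_tool(increments=[[240, 0.1, 0.25, 1, 0, 0, 0], [240, 0.1, 0.25, 2, 0, 0, 0], [240, 0.1, 0.25, 3, 0, 0, 0], [240, 0.1, 0.25, 3.7, 0, 0, 0], [240, 0.1, 0.25, 3.7, 0, 0, 0], [240, 0.1, 0.25, 3.7, 0, 0, 0], [240, 0.1, 0.25, 3.7, 0, 0, 0]])

```text
t: 19.6
tcp_pos: [0.5665, -0.0662, 0.1044]
tool_rot: [0.056, 0.998, -0.0, 0.001]
force: [0.3, 0.1, -1.6]
finger_gap: 0.316
```

```bash
python3 -c "
from h import *
rk()"
```

```text
t 19.6 tcp [ 0.5665 -0.0662  0.1044] F [ 0.3  0.1 -1.6] gap 0.316
rot [[-0.994, 0.113, 0.001], [0.113, 0.994, -0.0], [-0.001, -0.0, -1.0]]
rack xy mm -129.5 -108.6 F rack 0.3 0.2
```

Emit:
drive_tool(increments=[[240, 0, -0.07, 0, 0, 0, 0], [240, -1, -0.07, 0, 0, 0, 0], [240, -2, -0.07, 0, 0, 0, 0], [240, -2.7, -0.07, 0, 0, 0, 0], [240, -3.4, -0.07, 0, 0, 0, 0], [240, -4, -0.07, 0, 0, 0, 0], [240, -4.5, -0.07, 0, 0, 0, 0], [240, -4.5, -0.07, 0, 0, 0, 0]])

```text
t: 20.4
tcp_pos: [0.6109, -0.0719, 0.1039]
tool_rot: [0.056, 0.998, -0.0, -0.0]
force: [-0.9, -0.1, -2.7]
finger_gap: 0.322
```

```bash
python3 -c "
from h import *
rk()"
```

```text
t 20.4 tcp [ 0.6109 -0.0719  0.1039] F [-0.9 -0.1 -2.7] gap 0.322
rot [[-0.994, 0.113, -0.0], [0.113, 0.994, 0.0], [0.0, -0.0, -1.0]]
rack xy mm -84.7 -109.2 F rack -0.9 -0.2
```

In freely. I press to the face, then down as before.

Emit:
drive_tool(increments=[[240, -0.3, 0, 0, 0, 0, 0], [240, -0.6, 0, 0, 0, 0, 0], [240, -0.9, 0, 0, 0, 0, 0], [240, -1.2, 0, 0, 0, 0, 0], [240, -1.4, 0, 0, 0, 0, 0], [240, -1.4, 0, 0, 0, 0, 0], [240, -1.4, 0, 0.3, 0, 0, 0], [240, -1.4, 0, 0.6, 0, 0, 0], [240, -1.4, 0, 0.6, 0, 0, 0]])

```text
t: 21.3
tcp_pos: [0.6188, -0.0721, 0.0972]
tool_rot: [0.056, 0.998, 0.001, -0.006]
force: [-11.9, 0.9, 2.5]
finger_gap: 0.322
```

```bash
python3 -c "
from h import *
rk()"
```

```text
t 21.3 tcp [ 0.6188 -0.0721  0.0972] F [-11.9   0.9   2.5] gap 0.322
rot [[-0.994, 0.112, -0.013], [0.112, 0.994, 0.003], [0.013, 0.001, -1.0]]
rack xy mm -76.9 -108.5 F rack -11.9 -0.4
```

Emit:
drive_tool(increments=[[240, 0.2, 0, 0.3, 0, 0, 0], [240, 0.2, 0, 0.6, 0, 0, 0], [240, 0.2, 0, 0.9, 0, 0, 0], [240, 0.2, 0, 1.1, 0, 0, 0], [240, 0.2, 0, 1.3, 0, 0, 0], [240, 0.2, 0, 1.5, 0, 0, 0], [240, 0.2, 0, 1.7, 0, 0, 0], [240, 0.2, 0, 1.9, 0, 0, 0], [240, 0.2, 0, 1.9, 0, 0, 0]])

```text
t: 22.2
tcp_pos: [0.6187, -0.0722, 0.0829]
tool_rot: [0.056, 0.998, 0.0, -0.004]
force: [-17.0, 1.3, 23.2]
finger_gap: 0.319
```

```bash
python3 -c "
from h import *
rk()"
```

```text
t 22.2 tcp [ 0.6187 -0.0722  0.0829] F [-17.    1.3  23.2] gap 0.319
rot [[-0.994, 0.112, -0.007], [0.112, 0.994, 0.001], [0.008, 0.001, -1.0]]
rack xy mm -77.0 -108.6 F rack -17.1 -0.6
```

Emit:
drive_tool(increments=[[240, 0, 0, 0.2, 0, 0, 0], [240, 0, 0, 0.2, 0, 0, 0], [240, 0.2, 0, -0.2, 0, 0, 0], [240, 0.3, 0, -0.3, 0, 0, 0], [200, 0.3, 0, -0.3, 0, 0, 0], [120, 0.3, 0, -0.3, 0, 0, 0], [60, 0.3, 0, -0.3, 0, 0, 0], [60, 0.3, 0, -0.3, 0, 0, 0], [60, 0.3, 0, -0.3, 0, 0, 0], [60, 0.3, 0, -3, 0, 0, 0], [60, 0.3, 0, -7, 0, 0, 0], [60, 0.3, 3, -12, 0, 0, 0], [60, 3, 7, -17, 0, 0, 0], [60, 7, 10, -20, 0, 0, 0], [60, 10, 10, -20, 0, -0.1, 0], [60, 12, 10, -20, 0, -0.25, 0], [60, 12, 10, -20, 0, -0.4, 0], [60, 12, 10, -20, 0, -0.4, 0], [60, 12, 10, -20, 0, -0.4, 0], [60, 12, 10, -20, 0, -0.4, 0]])

```text
t: 24.2
tcp_pos: [0.5184, 0.0387, 0.2806]
tool_rot: [0.056, 0.978, -0.011, 0.2]
force: [0.4, -0.2, 0.3]
finger_gap: 0.762
```

```bash
python3 -c "
from h import *
st(); snap('wrist','w9.png'); im=cv2.imread('pics/w9.png')[120:400,150:470]; cv2.imwrite('pics/w9c.png',cv2.resize(im,None,fx=2,fy=2,interpolation=cv2.INTER_CUBIC))"
```

```text
t 24.2 tcp [0.5184 0.0387 0.2806] F [ 0.4 -0.2  0.3] gap 0.762
rot [[-0.914, 0.113, 0.39], [0.104, 0.994, -0.045], [-0.392, -0.0, -0.92]]
```

View pics/w9c.png

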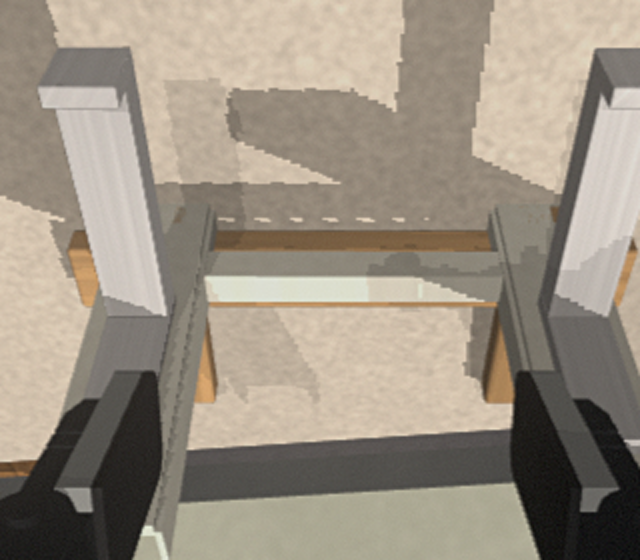

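Emit:
drive_tool(increments=[[60, 0, -4, 0, 0, 0, 0], [60, 0, -8, 0, 0, 0, 0], [60, 0, -11.5, 0, 0, 0, 0], [60, 0, -11.5, 0, 0, 0, 0], [60, 0, -11.5, 0, 0, 0, 0], [60, 0, -11.5, 0, 0, 0, 0]])

```text
t: 24.85
tcp_pos: [0.5025, -0.0745, 0.279]
tool_rot: [0.055, 0.979, -0.011, 0.198]
force: [-0.3, 0.3, -0.1]
finger_gap: 0.765
```

```bash
python3 -c "
from h import *
s=st(); im,cm=snap('wrist','w10.png')
b=cv2.imread('pics/w10.png')[130:420,250:390];a=cv2.imread('pics/w6.png')[130:420,250:390]
cv2.imwrite('pics/w10c.png',cv2.resize(np.hstack([b,a]),None,fx=2,fy=2,interpolation=cv2.INTER_CUBIC))
u=np.array([np.cos(RY),np.sin(RY)]);v=np.array([-u[1],u[0]])
W=lambda x,y,z:[*(RK+x*u+y*v),z]
print('expected px: lip top outer',proj(cm,W(-.149,-.109,.112)).round(),'spine foot',proj(cm,W(-.011,-.109,.1)).round(),'spine top front',proj(cm,W(-.011,-.109,.172)).round(),'at z .190',proj(cm,W(-.011,-.109,.19)).round(),'latch underside front',proj(cm,W(-.008,-.109,.175)).round(),'face',proj(cm,W(0,-.109,.175)).round())"
```

```text
t 24.85 tcp [ 0.5025 -0.0745  0.279 ] F [-0.3  0.3 -0.1] gap 0.765
rot [[-0.915, 0.112, 0.387], [0.104, 0.994, -0.043], [-0.389, 0.0, -0.921]]
expected px: lip top outer [[338. 172.]] spine foot [[333. 282.]] spine top front [[335. 345.]] at z .190 [[336. 363.]] latch underside front [[335. 350.]] face [[335. 355.]]
```

View pics/w10c.png

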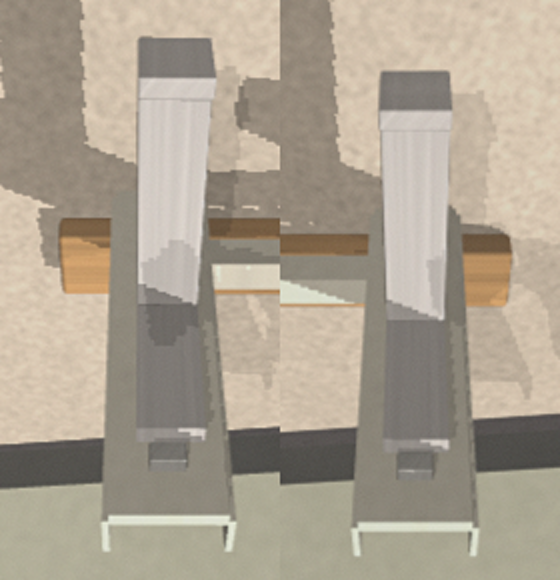

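Left: spine top at row 345, matching a 172 mm (fully down) height, with the latch standing out above it; same on both uprights. Now the shelf.

```bash
cat >> h.py <<'E'
def rects(c,z,cm):
    w=ray(cm,c.reshape(-1,2),z)[:,:2].astype(np.float32)
    (x,y),(a,b),_=r=cv2.minAreaRect(w); p=cv2.boxPoints(r)
    e=[p[1]-p[0],p[2]-p[1]]; l=max(e,key=np.linalg.norm)
    return np.round([x,y,a,b],4).tolist(),round(float(np.degrees(np.arctan2(l[1],l[0])))%180,1)
def cont(mask): return [c for c in cv2.findContours(mask.astype(np.uint8),cv2.RETR_EXTERNAL,cv2.CHAIN_APPROX_NONE)[0] if cv2.contourArea(c)>200]
def red(im):
    h=cv2.cvtColor(im,cv2.COLOR_RGB2HSV); return ((h[...,0]<8)|(h[...,0]>172))&(h[...,1]>150)&(h[...,2]>60)
def wood(im):
    h=cv2.cvtColor(im,cv2.COLOR_RGB2HSV); return (h[...,0]>8)&(h[...,0]<25)&(h[...,1]>110)&(h[...,2]>90)
E
python3 - <<'E'
from h import *
im,cm=snap('top')
for c in cont(red(im)): print('red',rects(c,.03,cm))
m=wood(im); m[:235]=0; m[310:]=0; m[:,:225]=0; m[:,375:]=0
for c in cont(m): print('shelf',rects(c,.022,cm))
row([.4254,.0428,.15],88.7)
E
```

```text
red ([0.3816, 0.2967, 0.0605, 0.1032], 172.3)
red ([0.5601, -0.3152, 0.1035, 0.0612], 4.2)
shelf ([0.426, 0.0842, 0.2143, 0.1095], 88.7)
yaw 88.7 cm [13.23 10.72  8.41] rv [0.296 0.323 1.461] q6 0.12
yaw 268.7 cm [13.23 10.72  8.41] rv [-0.331  0.303 -1.635] q6 -3.02
```

Emit:
drive_tool(increments=[[135, 13.2, 10.7, 8.4, 0.296, 0.323, 1.461], [135, 13.2, 10.7, 8.4, 0.296, 0.323, 1.461], [135, 13.2, 10.7, 8.4, 0.296, 0.323, 1.461], [135, 13.2, 10.7, 8.4, 0.296, 0.323, 1.461], [135, 13.2, 10.7, 8.4, 0.296, 0.323, 1.461], [135, 13.2, 10.7, 8.4, 0.296, 0.323, 1.461], [135, 13.2, 10.7, 8.4, 0.296, 0.323, 1.461], [135, 13.2, 10.7, 8.4, 0.296, 0.323, 1.461], [135, 13.2, 10.7, 8.4, 0.296, 0.323, 1.461], [135, 13.2, 10.7, 8.4, 0.296, 0.323, 1.461], [135, 13.2, 10.7, 8.4, 0.296, 0.323, 1.461], [135, 13.2, 10.7, 8.4, 0.296, 0.323, 1.461], [135, 13.2, 10.7, 8.4, 0.296, 0.323, 1.461], [135, 13.2, 10.7, 8.4, 0.296, 0.323, 1.461], [135, 13.2, 10.7, 8.4, 0.296, 0.323, 1.461], [135, 13.2, 10.7, 8.4, 0.296, 0.323, 1.461]])

```text
t: 26.55
tcp_pos: [0.4251, 0.0421, 0.1503]
tool_rot: [0.715, 0.699, 0.0, 0.0]
force: [0.6, 0.4, 0.3]
finger_gap: 0.475
```

Run:
```python
from h import *
s=st(); row([.4254,.0428,.005],88.7)
cm=manip.camera_model('wrist'); im,_=snap('wrist','w11.png')
m=wood(im)
# slat edges across columns (tool y) at several rows -> world
for v in (60,90,120,150,180,210):
    d=np.diff(m[v].astype(int)); e=np.where(d!=0)[0]; e=e[(e>120)&(e<520)]
    print(v,[(int(u),d[u],ray(cm,(u+.5,v),.022)[0,:2].round(3).tolist()) for u in e][:8])
```

```text
t 26.55 tcp [0.4251 0.0421 0.1503] F [0.6 0.4 0.3] gap 0.475
rot [[0.023, 1.0, 0.001], [1.0, -0.023, -0.001], [-0.001, 0.001, -1.0]]
yaw 88.7 cm [ 0.08  0.02 14.53] rv [ 0.001  0.001 -0.   ] q6 0.12
yaw 268.7 cm [ 0.08  0.02 14.53] rv [ 1.000e-03 -1.000e-03  3.141e+00] q6 -3.02
60 [(226, np.int64(1), [0.371, 0.144]), (256, np.int64(-1), [0.389, 0.143]), (298, np.int64(1), [0.415, 0.143]), (337, np.int64(-1), [0.438, 0.142]), (382, np.int64(1), [0.465, 0.142]), (408, np.int64(-1), [0.481, 0.141])]
90 [(228, np.int64(1), [0.371, 0.127]), (257, np.int64(-1), [0.389, 0.126]), (298, np.int64(1), [0.414, 0.126]), (336, np.int64(-1), [0.437, 0.125]), (381, np.int64(1), [0.465, 0.125]), (406, np.int64(-1), [0.48, 0.124])]
120 [(230, np.int64(1), [0.371, 0.109]), (259, np.int64(-1), [0.389, 0.108]), (299, np.int64(1), [0.414, 0.108]), (336, np.int64(-1), [0.437, 0.107]), (379, np.int64(1), [0.464, 0.107]), (404, np.int64(-1), [0.48, 0.106])]
150 [(232, np.int64(1), [0.37, 0.09]), (260, np.int64(-1), [0.388, 0.09]), (299, np.int64(1), [0.413, 0.089]), (335, np.int64(-1), [0.436, 0.089]), (378, np.int64(1), [0.464, 0.088]), (402, np.int64(-1), [0.48, 0.088])]
180 [(234, np.int64(1), [0.37, 0.071]), (261, np.int64(-1), [0.388, 0.07]), (300, np.int64(1), [0.413, 0.07]), (335, np.int64(-1), [0.436, 0.069]), (377, np.int64(1), [0.464, 0.068]), (401, np.int64(-1), [0.48, 0.068])]
210 [(236, np.int64(1), [0.369, 0.05]), (260, np.int64(-1), [0.386, 0.05]), (261, np.int64(1), [0.386, 0.05]), (262, np.int64(-1), [0.387, 0.05]), (300, np.int64(1), [0.412, 0.049]), (335, np.int64(-1), [0.436, 0.049]), (375, np.int64(1), [0.463, 0.048]), (399, np.int64(-1), [0.479, 0.048])]
```

Emit:
drive_tool(increments=[[135, 0.1, -0.1, 4, 0, 0, 0], [135, 0.1, -0.1, 8, 0, 0, 0], [135, 0.1, -0.1, 11, 0, 0, 0], [135, 0.1, -0.1, 13, 0, 0, 0], [135, 0.1, -0.1, 14.2, 0, 0, 0], [135, 0.1, -0.1, 14.5, 0, 0, 0], [180, 0.1, -0.1, 14.5, 0, 0, 0], [220, 0.1, -0.1, 14.5, 0, 0, 0], [240, 0.1, -0.1, 14.5, 0, 0, 0], [240, 0.1, -0.1, 14.5, 0, 0, 0], [240, 0.1, -0.1, 14.5, 0, 0, 0], [240, 0.1, -0.1, 13.5, 0, 0, 0], [240, 0.1, -0.1, 11, 0, 0, 0], [240, 0.1, -0.1, 7, 0, 0, 0], [240, 0.1, -0.1, 3, 0, 0, 0], [240, 0.1, -0.1, -2, 0, 0, 0], [240, 0.1, -0.1, -4, 0, 0, 0], [240, 0.1, -0.1, -4, 0, 0, 0], [240, 0.1, -0.1, -4, 0, 0, 0]], force=80)

```text
t: 28.5
tcp_pos: [0.4236, 0.0429, 0.1903]
tool_rot: [0.716, 0.698, 0.0, 0.0]
force: [0.4, 0.2, -4.3]
finger_gap: 0.262
```

Run:
```python
from h import *
rk(); u=np.array([np.cos(RY),np.sin(RY)]);v=np.array([-u[1],u[0]])
row([*(RK-.076*u),.19],83.5)
```

```text
t 28.5 tcp [0.4236 0.0429 0.1903] F [ 0.4  0.2 -4.3] gap 0.262
rot [[0.025, 1.0, 0.001], [1.0, -0.025, -0.0], [-0.0, 0.001, -1.0]]
rack xy mm -283.9 -16.4 F rack 0.4 0.3
yaw 83.5 cm [-0.22 20.85  0.04] rv [0.001 0.    0.089] q6 0.17
yaw 263.5 cm [-0.22 20.85  0.04] rv [-1.000e-03  1.000e-03 -3.053e+00] q6 -2.97
```

Emit:
drive_tool(increments=[[240, -0.1, 3, 0, 0, 0, 0.04], [240, -0.1, 7, 0, 0, 0, 0.089], [240, -0.2, 11, 0, 0, 0, 0.089], [240, -0.2, 15, 0, 0, 0, 0.089], [240, -0.2, 18.5, 0, 0, 0, 0.089], [240, -0.2, 20.85, 0, 0, 0, 0.089], [240, -0.2, 20.85, 0, 0, 0, 0.089], [240, -0.2, 20.85, 0, 0, 0, 0.089], [240, -0.2, 20.85, 0, 0, 0, 0.089], [240, -0.2, 20.85, 0, 0, 0, 0.089]])

```text
t: 29.5
tcp_pos: [0.6311, 0.0358, 0.1895]
tool_rot: [0.746, 0.666, -0.001, -0.001]
force: [0.6, -0.2, -2.5]
finger_gap: 0.256
```

Run:
```python
from h import *
rk(); u=np.array([np.cos(RY),np.sin(RY)]);v=np.array([-u[1],u[0]])
row([*(RK-.076*u),.12],83.5)
im,cm=snap('wrist'); m=wood(im); z=manip.sense()['tcp_pos'][2]+.017
for vv in (40,80,120,160):
    d=np.diff(m[vv].astype(int)); e=np.where(d!=0)[0]
    W=[ray(cm,(a+.5,vv),z)[0,:2] for a in e]; print(vv,[((w-RK)@u*1e3).round(1) for w in W],[((w-RK)@v*1e3).round(0) for w in W][:1])
```

```text
t 29.5 tcp [0.6311 0.0358 0.1895] F [ 0.6 -0.2 -2.5] gap 0.256
rot [[0.113, 0.994, -0.002], [0.994, -0.113, -0.0], [-0.0, -0.002, -1.0]]
rack xy mm -76.9 0.1 F rack 0.6 -0.1
yaw 83.5 cm [-0.01  0.1   6.95] rv [-0.002  0.    -0.   ] q6 0.17
yaw 263.5 cm [-0.01  0.1   6.95] rv [1.000e-03 3.000e-03 3.142e+00] q6 -2.97
40 [np.float64(-132.8), np.float64(-114.8), np.float64(-114.6), np.float64(-113.7), np.float64(-113.5), np.float64(-112.6), np.float64(-112.4), np.float64(-112.1), np.float64(-90.0), np.float64(-72.6), np.float64(-70.9), np.float64(-70.4), np.float64(-70.1), np.float64(-69.8), np.float64(-69.5), np.float64(-69.3), np.float64(-68.4), np.float64(-66.5), np.float64(-41.9), np.float64(-41.7), np.float64(-41.1), np.float64(-40.8), np.float64(-40.0), np.float64(-39.7), np.float64(-39.5), np.float64(-23.5), np.float64(5.7)] [np.float64(96.0)]
80 [np.float64(-132.7), np.float64(-115.9), np.float64(-115.3), np.float64(-114.8), np.float64(-114.5), np.float64(-111.9), np.float64(-89.8), np.float64(-72.7), np.float64(-72.4), np.float64(-72.1), np.float64(-71.6), np.float64(-71.3), np.
[... 205 characters left out ...]
 np.float64(-41.2), np.float64(-40.9), np.float64(-23.6)] [np.float64(86.0)]
120 [np.float64(-132.9), np.float64(-114.7), np.float64(-114.4), np.float64(-112.1), np.float64(-89.8), np.float64(-72.3), np.float64(-72.0), np.float64(-71.1), np.float64(-70.8), np.float64(-70.2), np.float64(-68.5), np.float64(-66.4), np.float64(-44.2), np.float64(-41.3), np.float64(-40.4), np.float64(-19.4)] [np.float64(75.0)]
160 [np.float64(-132.7), np.float64(-111.9), np.float64(-89.9), np.float64(-73.0), np.float64(-72.7), np.float64(-69.1), np.float64(-68.2), np.float64(-66.4), np.float64(-44.4), np.float64(-43.5), np.float64(-43.2), np.float64(-39.5), np.float64(-39.2), np.float64(-19.4)] [np.float64(63.0)]
```

Emit:
drive_tool(increments=[[240, 0, 0.15, 1.5, 0, 0, 0], [240, 0, 0.15, 3.5, 0, 0, 0], [240, 0, 0.15, 5.5, 0, 0, 0], [240, 0, 0.15, 7, 0, 0, 0], [240, 0, 0.15, 7.5, 0, 0, 0], [240, 0, 0.15, 8, 0, 0, 0], [240, 0, 0.15, 8.3, 0, 0, 0], [240, 0, 0.15, 8.5, 0, 0, 0], [240, 0, 0.15, 8.5, 0, 0, 0]])

```text
t: 30.45
tcp_pos: [0.6347, 0.0354, 0.1058]
tool_rot: [0.746, 0.666, 0.0, 0.001]
force: [0.0, 0.1, -2.8]
finger_gap: 0.262
```

```bash
python3 -c "
from h import *
rk()"
```

```text
t 30.45 tcp [0.6347 0.0354 0.1058] F [ 0.   0.1 -2.8] gap 0.262
rot [[0.113, 0.994, 0.002], [0.994, -0.113, -0.001], [-0.0, 0.002, -1.0]]
rack xy mm -73.2 0.1 F rack 0.0 0.1
```

Emit:
drive_tool(increments=[[240, 0, -0.1, 0.2, 0, 0, 0], [240, 0, -0.1, 0.4, 0, 0, 0], [240, 0, -0.1, 0.5, 0, 0, 0], [240, 0, -0.1, 0.5, 0, 0, 0]])

```text
t: 30.85
tcp_pos: [0.6347, 0.0354, 0.1041]
tool_rot: [0.746, 0.666, 0.002, 0.002]
force: [-4.8, -0.5, 11.7]
finger_gap: 0.257
```

```bash
python3 -c "
from h import *
rk()"
```

```text
t 30.85 tcp [0.6347 0.0354 0.1041] F [-4.8 -0.5 11.7] gap 0.257
rot [[0.113, 0.994, 0.005], [0.994, -0.113, -0.001], [-0.001, 0.005, -1.0]]
rack xy mm -73.3 0.1 F rack -4.8 -1.0
```

Emit:
drive_tool(increments=[[240, 0, 0, -0.25, 0, 0, 0], [240, 0, 0, -0.3, 0, 0, 0], [200, 0, 0, -0.3, 0, 0, 0], [140, 0, 0, -0.3, 0, 0, 0], [135, 0, 0, -0.3, 0, 0, 0], [135, 0, 0, -0.3, 0, 0, 0], [135, 0, 0, -0.3, 0, 0, 0], [135, 0, 0, -2, 0, 0, 0], [135, 0, 0, -5, 0, 0, 0], [135, 0, 0, -9, 0, 0, 0], [135, 0, -4, -13, 0, 0, 0], [135, 0, -9, -17, 0, 0, 0], [135, 0, -14, -17, 0, 0, 0], [135, 0, -18, -17, 0, 0, 0], [135, 0, -20, -17, 0, 0, 0], [135, 0, -20, -17, 0, 0, 0], [135, 0, -20, -17, 0, 0, 0]])

```text
t: 32.55
tcp_pos: [0.435, 0.0582, 0.2708]
tool_rot: [0.746, 0.666, 0.001, 0.001]
force: [0.5, -0.7, 0.9]
finger_gap: 0.472
```

Run:
```python
from h import *
st(); im,cm=snap('top','t12.png'); snap('scene','s12.png')
for c in cont(red(im)): print('red',rects(c,.03,cm))
m=wood(im); m[235:]=0; m[:150]=0
for c in cont(m): print('wood',rects(c,.122,cm),c.reshape(-1,2).mean(0))
a=cv2.imread('pics/t12.png')[100:240,210:410];b=cv2.imread('pics/s12.png')[180:400,280:500]
cv2.imwrite('pics/m12.png',np.hstack([cv2.resize(a,None,fx=2,fy=2),cv2.resize(b,(280,280))]))
```

```text
t 32.55 tcp [0.435  0.0582 0.2708] F [ 0.5 -0.7  0.9] gap 0.472
rot [[0.113, 0.994, 0.003], [0.994, -0.113, -0.001], [-0.0, 0.003, -1.0]]
red ([0.3819, 0.2976, 0.0598, 0.1038], 170.9)
red ([0.56, -0.3153, 0.1039, 0.0611], 4.8)
wood ([0.6331, 0.035, 0.2979, 0.1105], 83.5) [302.71809524 183.88380952]
wood ([0.7249, -0.3658, 0.0233, 0.1031], 91.1) [456.15909091 152.73863636]
```

View pics/m12.png

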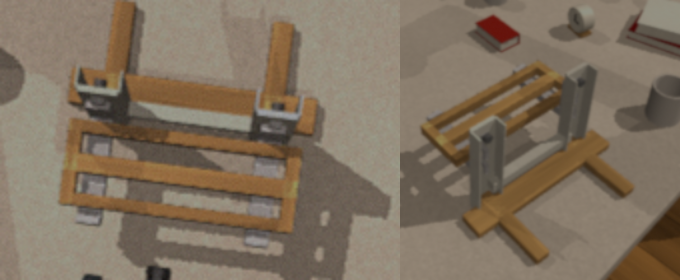

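Shelf lies at rack x −75, y ≈ 0, yaw matching (83.5°), with both brackets under it. Now the books.

Run:
```python
from h import *
row([.382,.297,.15],171.8)
```

```text
yaw 171.8 cm [23.14 -8.14 12.02] rv [ 0.002  0.002 -1.541] q6 -0.77
yaw 351.8 cm [23.14 -8.14 12.02] rv [ 0.003 -0.002  1.6  ] q6 2.37
```

Emit:
drive_tool(increments=[[0, 23.15, -8.15, 12, 0, 0, -1.541], [0, 23.15, -8.15, 12, 0, 0, -1.541], [0, 23.15, -8.15, 12, 0, 0, -1.541], [0, 23.15, -8.15, 12, 0, 0, -1.541], [0, 23.15, -8.15, 12, 0, 0, -1.541], [0, 23.15, -8.15, 12, 0, 0, -1.541], [0, 23.15, -8.15, 12, 0, 0, -1.541], [0, 23.15, -8.15, 12, 0, 0, -1.541], [0, 23.15, -8.15, 12, 0, 0, -1.541], [0, 23.15, -8.15, 12, 0, 0, -1.541], [0, 23.15, -8.15, 12, 0, 0, -1.541], [0, 23.15, -8.15, 12, 0, 0, -1.541], [0, 23.15, -8.15, 12, 0, 0, -1.541], [0, 23.15, -8.15, 12, 0, 0, -1.541], [0, 23.15, -8.15, 12, 0, 0, -1.541], [0, 23.15, -8.15, 12, 0, 0, -1.541]])

```text
t: 34.25
tcp_pos: [0.3801, 0.2974, 0.1501]
tool_rot: [0.072, 0.997, -0.0, 0.001]
force: [1.0, 0.7, -0.0]
finger_gap: 0.998
```

Run:
```python
from h import *
st(); row([.382,.297,.01],171.8)
cm=manip.camera_model('wrist'); im,_=snap('wrist','w13.png')
for c in cont(red(im)): print('red wrist',rects(c,.03,cm),cv2.boundingRect(c))
```

```text
t 34.25 tcp [0.3801 0.2974 0.1501] F [ 1.   0.7 -0. ] gap 0.998
rot [[-0.99, 0.143, 0.001], [0.143, 0.99, -0.0], [-0.001, -0.0, -1.0]]
yaw 171.8 cm [-1.800e-01 -1.000e-02  1.401e+01] rv [-0.     0.001 -0.001] q6 -0.77
yaw 351.8 cm [-1.800e-01 -1.000e-02  1.401e+01] rv [2.000e-03 0.000e+00 3.141e+00] q6 2.37
red wrist ([0.3786, 0.2972, 0.0596, 0.1079], 172.2) (269, 140, 96, 157)
```

Emit:
drive_tool(increments=[[0, -0.1, 0, 4, 0, 0, 0], [0, -0.1, 0, 8, 0, 0, 0], [0, -0.1, 0, 11, 0, 0, 0], [0, -0.1, 0, 13, 0, 0, 0], [0, -0.1, 0, 14, 0, 0, 0], [40, -0.1, 0, 14, 0, 0, 0], [80, -0.1, 0, 14, 0, 0, 0], [120, -0.1, 0, 14, 0, 0, 0], [120, -0.1, 0, 14, 0, 0, 0], [120, -0.1, 0, 14, 0, 0, 0], [120, -0.1, 0, 12, 0, 0, 0], [120, -0.1, 0, 8, 0, 0, 0], [120, -0.1, 0, 3, 0, 0, 0], [120, -0.1, 0, -2, 0, 0, 0], [120, -0.1, 0, -6, 0, 0, 0], [120, -0.1, 0, -6, 0, 0, 0], [120, -0.1, 0, -6, 0, 0, 0], [120, -0.1, 0, -6, 0, 0, 0]], force=40)

```text
t: 36.1
tcp_pos: [0.3796, 0.2967, 0.2089]
tool_rot: [0.072, 0.997, -0.001, -0.001]
force: [-0.0, 0.5, -2.0]
finger_gap: 0.693
```

Run:
```python
from h import *
rk(); u=np.array([np.cos(RY),np.sin(RY)]);v=np.array([-u[1],u[0]])
row([*(RK-.075*u+.05*v),.21],173.5)
```

```text
t 36.1 tcp [0.3796 0.2967 0.2089] F [-0.   0.5 -2. ] gap 0.693
rot [[-0.99, 0.143, -0.002], [0.143, 0.99, -0.002], [0.002, -0.002, -1.0]]
rack xy mm -356.3 230.8 F rack -0.1 0.5
yaw 173.5 cm [-28.66 -17.23  -0.12] rv [-0.002 -0.002 -0.03 ] q6 -1.32
yaw 353.5 cm [-28.66 -17.23  -0.12] rv [-3.000e-03  3.000e-03  3.112e+00] q6 1.82
```

Emit:
drive_tool(increments=[[120, -4, -2.4, 0, 0, 0, -0.03], [120, -8, -4.8, 0, 0, 0, -0.03], [120, -12, -7.2, 0, 0, 0, -0.03], [120, -16, -9.6, 0, 0, 0, -0.03], [120, -20, -12, 0, 0, 0, -0.03], [120, -24, -14.4, 0, 0, 0, -0.03], [120, -27, -16.2, 0, 0, 0, -0.03], [120, -28.6, -17.2, 0, 0, 0, -0.03], [120, -28.6, -17.2, 0, 0, 0, -0.03], [120, -28.6, -17.2, 0, 0, 0, -0.03], [120, -28.6, -17.2, 0, 0, 0, -0.03], [120, -28.6, -17.2, 0, 0, 0, -0.03]])

```text
t: 37.3
tcp_pos: [0.638, 0.0874, 0.21]
tool_rot: [0.056, 0.998, -0.0, -0.0]
force: [0.8, 0.4, -1.6]
finger_gap: 0.692
```

Run:
```python
from h import *
rk(); u=np.array([np.cos(RY),np.sin(RY)]);v=np.array([-u[1],u[0]])
row([*(RK-.075*u+.05*v),.134],173.5)
```

```text
t 37.3 tcp [0.638  0.0874 0.21  ] F [ 0.8  0.4 -1.6] gap 0.692
rot [[-0.994, 0.112, -0.001], [0.112, 0.994, -0.0], [0.001, -0.0, -1.0]]
rack xy mm -75.9 52.2 F rack 0.7 0.5
yaw 173.5 cm [-0.1  -0.22  7.6 ] rv [-0.    -0.001  0.002] q6 -1.32
yaw 353.5 cm [-0.1  -0.22  7.6 ] rv [ 1.00e-03 -0.00e+00 -3.14e+00] q6 1.82
```

Emit:
drive_tool(increments=[[120, -0.1, -0.2, 2, 0, 0, 0], [120, -0.1, -0.2, 4, 0, 0, 0], [120, -0.1, -0.2, 5.5, 0, 0, 0], [120, -0.1, -0.2, 6.6, 0, 0, 0], [120, -0.1, -0.2, 7.2, 0, 0, 0], [120, -0.1, -0.2, 7.5, 0, 0, 0], [120, -0.1, -0.2, 7.6, 0, 0, 0], [120, -0.1, -0.2, 7.6, 0, 0, 0]])

```text
t: 38.1
tcp_pos: [0.6407, 0.0841, 0.1349]
tool_rot: [0.057, 0.998, -0.0, 0.001]
force: [0.5, -0.2, -1.4]
finger_gap: 0.691
```

```bash
python3 -c "
from h import *
rk()"
```

```text
t 38.1 tcp [0.6407 0.0841 0.1349] F [ 0.5 -0.2 -1.4] gap 0.691
rot [[-0.994, 0.113, 0.002], [0.113, 0.994, -0.0], [-0.002, -0.0, -1.0]]
rack xy mm -72.9 49.1 F rack 0.5 -0.1
```

Emit:
drive_tool(increments=[[120, 0, 0, 0.15, 0, 0, 0], [120, 0, 0, 0.3, 0, 0, 0], [120, 0, 0, 0.3, 0, 0, 0], [60, 0, 0, 0.2, 0, 0, 0], [0, 0, 0, 0.2, 0, 0, 0], [0, 0, 0, 0.2, 0, 0, 0], [0, 0, 0, 0.2, 0, 0, 0], [0, 0, 0, -1, 0, 0, 0], [0, 0, 0, -4, 0, 0, 0], [0, 0, 0, -8, 0, 0, 0], [0, 4, 0, -12, 0, 0, 0], [0, 8, 0, -12, 0, 0, 0], [0, 12, 0, -12, 0, 0, 0], [0, 16, 0, -12, 0, 0, 0], [0, 16, 0, -12, 0, 0, 0], [0, 16, 0, -12, 0, 0, 0], [0, 16, 0, -12, 0, 0, 0]])

```text
t: 39.8
tcp_pos: [0.4829, 0.1021, 0.2553]
tool_rot: [0.057, 0.998, -0.0, 0.002]
force: [0.5, -0.4, 0.5]
finger_gap: 0.996
```

Run:
```python
from h import *
st(); im,cm=snap('top','t14.png')
for c in cont(red(im)):
    z=.152 if c.reshape(-1,2)[:,1].mean()<215 and 250<c.reshape(-1,2)[:,0].mean()<360 else .03
    print('red',z,rects(c,z,cm))
row([.56,-.3153,.15],184.5)
```

```text
t 39.8 tcp [0.4829 0.1021 0.2553] F [ 0.5 -0.4  0.5] gap 0.996
rot [[-0.994, 0.113, 0.004], [0.113, 0.994, -0.001], [-0.004, -0.0, -1.0]]
red 0.03 ([0.56, -0.3152, 0.1036, 0.0612], 4.2)
red 0.152 ([0.6282, 0.1123, 0.0597, 0.1055], 175.2)
yaw 184.5 cm [-12.35 -40.59  10.55] rv [-0.     0.004 -0.192] q6 -2.16
yaw 364.5 cm [-12.35 -40.59  10.55] rv [5.000e-03 1.000e-03 2.949e+00] q6 0.98
```

Run:
```python
from h import *
snap('scene','s14.png')
a=cv2.imread('pics/t14.png')[120:240,220:400];b=cv2.imread('pics/s14.png')[160:400,260:520]
cv2.imwrite('pics/m14.png',np.hstack([cv2.resize(a,(480,320)),cv2.resize(b,(320,320))]))
```

```text
(no output)
```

View pics/m14.png

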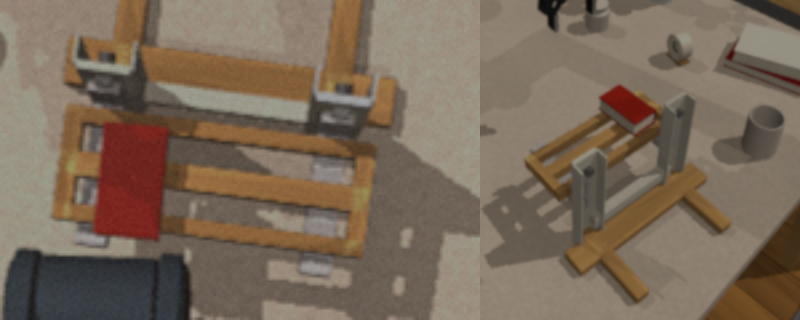

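The book was knocked about 27 mm left (to shelf x −14, y +76), but it lies flat within tolerance. On to the second.

Emit:
drive_tool(increments=[[0, -12.35, -40.6, 10.5, 0, 0.004, -0.192], [0, -12.35, -40.6, 10.5, 0, 0.004, -0.192], [0, -12.35, -40.6, 10.5, 0, 0.004, -0.192], [0, -12.35, -40.6, 10.5, 0, 0.004, -0.192], [0, -12.35, -40.6, 10.5, 0, 0.004, -0.192], [0, -12.35, -40.6, 10.5, 0, 0.004, -0.192], [0, -12.35, -40.6, 10.5, 0, 0.004, -0.192], [0, -12.35, -40.6, 10.5, 0, 0.004, -0.192], [0, -12.35, -40.6, 10.5, 0, 0.004, -0.192], [0, -12.35, -40.6, 10.5, 0, 0.004, -0.192], [0, -12.35, -40.6, 10.5, 0, 0.004, -0.192], [0, -12.35, -40.6, 10.5, 0, 0.004, -0.192], [0, -12.35, -40.6, 10.5, 0, 0.004, -0.192], [0, -12.35, -40.6, 10.5, 0, 0.004, -0.192]])

```text
t: 41.3
tcp_pos: [0.5583, -0.3139, 0.1501]
tool_rot: [-0.04, 0.999, -0.0, -0.001]
force: [-0.0, -0.5, 0.5]
finger_gap: 0.996
```

Run:
```python
from h import *
st(); row([.56,-.3153,.01],184.4)
cm=manip.camera_model('wrist'); im,_=snap('wrist','w15.png')
for c in cont(red(im)): print('red wrist',rects(c,.03,cm),cv2.boundingRect(c))
```

```text
t 41.3 tcp [ 0.5583 -0.3139  0.1501] F [-0.  -0.5  0.5] gap 0.996
rot [[-0.997, -0.08, -0.003], [-0.08, 0.997, -0.001], [0.003, -0.0, -1.0]]
yaw 184.4 cm [-0.2  -0.15 14.01] rv [-0.    -0.003  0.004] q6 -2.16
yaw 364.4 cm [-0.2  -0.15 14.01] rv [ 4.000e-03 -1.000e-03 -3.138e+00] q6 0.98
red wrist ([0.5587, -0.3186, 0.1079, 0.0596], 4.4) (263, 143, 96, 157)
```

Emit:
drive_tool(increments=[[0, -0.1, -0.3, 4, 0, 0, 0], [0, -0.1, -0.3, 8, 0, 0, 0], [0, -0.1, -0.3, 11, 0, 0, 0], [0, -0.1, -0.3, 13, 0, 0, 0], [0, -0.1, -0.3, 14, 0, 0, 0], [40, -0.1, -0.3, 14, 0, 0, 0], [80, -0.1, -0.3, 14, 0, 0, 0], [120, -0.1, -0.3, 14, 0, 0, 0], [120, -0.1, -0.3, 14, 0, 0, 0], [120, -0.1, -0.3, 14, 0, 0, 0], [120, -0.1, -0.3, 12, 0, 0, 0], [120, -0.1, -0.3, 8, 0, 0, 0], [120, -0.1, -0.3, 3, 0, 0, 0], [120, -0.1, -0.3, -2, 0, 0, 0], [120, -0.1, -0.3, -6, 0, 0, 0], [120, -0.1, -0.3, -6, 0, 0, 0], [120, -0.1, -0.3, -6, 0, 0, 0], [120, -0.1, -0.3, -6, 0, 0, 0]])

```text
t: 43.15
tcp_pos: [0.5582, -0.3171, 0.2079]
tool_rot: [-0.039, 0.999, 0.001, -0.003]
force: [-0.6, -1.2, -0.8]
finger_gap: 0.689
```

Run:
```python
from h import *
rk(); u=np.array([np.cos(RY),np.sin(RY)]);v=np.array([-u[1],u[0]])
row([*(RK-.075*u-.05*v),.21],173.5)
```

```text
t 43.15 tcp [ 0.5582 -0.3171  0.2079] F [-0.6 -1.2 -0.8] gap 0.689
rot [[-0.997, -0.078, -0.006], [-0.078, 0.997, 0.002], [0.006, 0.002, -1.0]]
rack xy mm -109.3 -358.8 F rack -0.4 -1.3
yaw 173.5 cm [-9.26 29.66 -0.19] rv [ 0.002 -0.006  0.192] q6 -1.48
yaw 353.5 cm [-9.26 29.66 -0.19] rv [ 0.009  0.003 -2.95 ] q6 1.66
```

Emit:
drive_tool(increments=[[120, -1, 4, -0.2, 0, -0.003, 0.1], [120, -2, 8, -0.2, 0, -0.003, 0.192], [120, -3.5, 12, -0.2, 0, -0.003, 0.192], [120, -5, 16, -0.2, 0, -0.003, 0.192], [120, -6.5, 20, -0.2, 0, -0.003, 0.192], [120, -8, 24, -0.2, 0, -0.003, 0.192], [120, -9, 27.5, -0.2, 0, -0.003, 0.192], [120, -9.25, 29.65, -0.2, 0, -0.003, 0.192], [120, -9.25, 29.65, -0.2, 0, -0.003, 0.192], [120, -9.25, 29.65, -0.2, 0, -0.003, 0.192], [120, -9.25, 29.65, -0.2, 0, -0.003, 0.192], [120, -9.25, 29.65, -0.2, 0, -0.003, 0.192]])

```text
t: 44.35
tcp_pos: [0.6281, -0.0165, 0.2106]
tool_rot: [0.058, 0.998, -0.0, -0.001]
force: [1.3, 0.7, -1.3]
finger_gap: 0.691
```

Run:
```python
from h import *
rk(); u=np.array([np.cos(RY),np.sin(RY)]);v=np.array([-u[1],u[0]])
row([*(RK-.075*u-.05*v),.132],173.5)
```

```text
t 44.35 tcp [ 0.6281 -0.0165  0.2106] F [ 1.3  0.7 -1.3] gap 0.691
rot [[-0.993, 0.115, -0.001], [0.115, 0.993, -0.0], [0.001, -0.001, -1.0]]
rack xy mm -73.9 -52.2 F rack 1.2 0.8
yaw 173.5 cm [0.1  0.23 7.86] rv [-0.001 -0.001 -0.002] q6 -1.48
yaw 353.5 cm [0.1  0.23 7.86] rv [-2.00e-03  1.00e-03  3.14e+00] q6 1.66
```

Emit:
drive_tool(increments=[[120, 0.1, 0.1, 2, 0, 0, 0], [120, 0.1, 0.1, 4, 0, 0, 0], [120, 0.1, 0.1, 5.5, 0, 0, 0], [120, 0.1, 0.1, 6.6, 0, 0, 0], [120, 0.1, 0.1, 7.2, 0, 0, 0], [120, 0.1, 0.1, 7.6, 0, 0, 0], [120, 0.1, 0.1, 7.85, 0, 0, 0], [120, 0.1, 0.1, 7.85, 0, 0, 0]])

```text
t: 45.15
tcp_pos: [0.6277, -0.0142, 0.1329]
tool_rot: [0.057, 0.998, -0.0, 0.0]
force: [-0.3, -0.2, -0.6]
finger_gap: 0.689
```

```bash
python3 -c "
from h import *
rk()"
```

```text
t 45.15 tcp [ 0.6277 -0.0142  0.1329] F [-0.3 -0.2 -0.6] gap 0.689
rot [[-0.994, 0.113, 0.0], [0.113, 0.994, -0.001], [-0.0, -0.0, -1.0]]
rack xy mm -74.6 -50.0 F rack -0.3 -0.2
```

Emit:
drive_tool(increments=[[120, 0, 0, 0.15, 0, 0, 0], [120, 0, 0, 0.15, 0, 0, 0], [60, 0, 0, 0.05, 0, 0, 0], [0, 0, 0, 0.05, 0, 0, 0], [0, 0, 0, 0.05, 0, 0, 0], [0, 0, 0, 0.05, 0, 0, 0], [0, 0, 0, -1, 0, 0, 0], [0, 0, 0, -4, 0, 0, 0], [0, 0, 0, -8, 0, 0, 0], [0, 4, 0, -12, 0, 0, 0], [0, 8, 0, -12, 0, 0, 0], [0, 12, 0, -12, 0, 0, 0], [0, 16, 0, -12, 0, 0, 0], [0, 18, 0, -12, 0, 0, 0], [0, 18, 0, -12, 0, 0, 0], [0, 18, 0, -12, 0, 0, 0], [0, 18, 0, -12, 0, 0, 0], [0, 18, 0, -12, 0, 0, 0]])

```text
t: 46.95
tcp_pos: [0.4502, 0.0059, 0.2529]
tool_rot: [0.057, 0.998, -0.0, 0.001]
force: [-0.6, 0.4, -0.3]
finger_gap: 1.001
```

Run:
```python
from h import *
st(); im,cm=snap('top','t16.png'); snap('scene','s16.png')
u=np.array([np.cos(RY),np.sin(RY)]);v=np.array([-u[1],u[0]])
S=np.array([.6331,.035])
for c in cont(red(im)):
    r,a=rects(c,.152,cm); d=np.array(r[:2])-S; print('red',r,a,'shelf xy mm',(d@u*1e3).round(1),(d@v*1e3).round(1))
a=cv2.imread('pics/t16.png')[120:260,210:400];b=cv2.imread('pics/s16.png')
cv2.imwrite('pics/m16.png',np.hstack([cv2.resize(a,(380,280)),cv2.resize(b,(420,280))]))
```

```text
t 46.95 tcp [0.4502 0.0059 0.2529] F [-0.6  0.4 -0.3] gap 1.001
rot [[-0.994, 0.113, 0.001], [0.113, 0.994, -0.001], [-0.001, -0.001, -1.0]]
red [0.6272, -0.0127, 0.0614, 0.1079] 173.7 shelf xy mm -0.5 -48.1
red [0.6278, 0.1124, 0.0604, 0.1062] 175.3 shelf xy mm -14.0 76.3
```

View pics/m16.png

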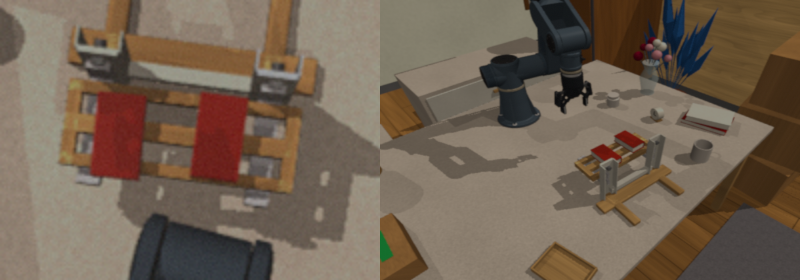

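Both books lie flat side by side on the level shelf, the clock is where it was, and no third book is in view. I hand it in.

```bash
python3 -c "
from h import *
print(manip.sign_off())"
```

```text
the job is handed in; nothing more can be done
None
```

I put up the shelf and laid both red books on it, then handed the job in at about 47 s on the robot's clock. The hand-in reports no verdict.

- **Brackets:** Both are hooked into their uprights. In the wrist pictures the right spine top is at the fully-down height and the left looks the same, with both latches standing out above the spines. The upward tug test on the left bracket was inconclusive, so the locking rests on the pictures.
- **Shelf:** It measured at rack x −75 mm, y about 0, and square to the rack. I measured it before the books went on. After that I checked it only by eye, and it looked level.
- **Books:** Only two were in view. They lie flat at shelf (−14, +76) mm and (0, −48) mm.
- **Knocked book:** The first book had moved about 27 mm after I set it down. The new spot was still within limits, so I left it there.
- **Clock:** It looked unmoved in the last scene picture, and the gripper never came near it. I did not measure its position.
- **Measurement differences:** The brackets met the face 1–3 mm earlier than my camera estimate, and the top and wrist cameras differed by about 3 mm on the second book. Neither caused trouble.

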